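# Sort the locks into the service case and latch it

### The job

Clear the loose locks off the table into the service case: every brass lock cylinder into the red tray, every padlock into the yellow tray. Then shut the lid, swing the latch's wire loop over so that its bar drops behind the keeper on the lid, and only then press the red lever down flat so that the lid is latched. Leave the other things on the table where they are.

Things in the scene. Friction and masses are not known exactly. Their poses are not given: they have to be found in the camera images.
- case: grey steel service case, fixed; 240 (its x) x 270 (y) x 70 mm high; origin at the centre of its underside, x pointing away from the robot to the lid's hinge, z up. Its front 73 mm (x -120 to -47 mm) is a solid deck, top at 70 mm, carrying the draw latch at y = 0. Behind it an open well holds two trays side by side, covered by the lid when shut (its top flush with the deck)
- lid (a joint): lid of the case, a grey plate 163 mm from hinge to free edge, 270 mm wide, 8 mm thick. Hinge line along y at x = +116, z = 70 mm in the case frame. 0 shut (level), grows as it opens, 1.57 upright; starts at 1.6 to 1.76. Stiff hinge: it stays where left and takes 3 to 5 N at the free edge. No handle: pull the free edge over from behind, then press it down
- lid_edge (a point): middle of the free edge of the lid, on its upper (outer) face
- lever (a joint): red latch lever, a plate 22 mm wide, 5 mm thick, turning about an axis along the case's y: 0 flat on the deck with its tip towards the robot, 1.57 upright, up to 2.05 leaning to the lid. Starts at 1.7 to 2.0, stays where left. With the loop hooked it draws the loop tight on its way down (a few N at its tip, hardest near 0.8), then snaps flat over centre
- latch_pivot (a point): pivot of the lever: 14 mm above the deck, at x = -62 mm in the case frame; axes as the case's. The loop is hinged on a pin through the lever 18 mm from here: with the lever at angle a, the pin is at x = -18 mm * cos(a - 0.25), z = 18 mm * sin(a - 0.25) from this point
- lever_tip (a point): tip of the lever, in the middle of its thickness, 52 mm from its pivot
- loop (a joint): wire loop of the latch, a U 38 mm wide with arms 48 mm long, hinged on the lever, which passes between its arms. Its slope above the case's +x is (this joint - lever angle - 0.074) rad: it starts thrown back to the robot, on its stop (2.1 to 2.5); 1.57 is straight up, about -0.5 lying on the lid. It swings freely, falls to either side by itself and clears the lever tip
- loop_bar (a point): middle of the 6 mm thick cross bar at the end of the loop, the part that catches in the keeper
- loop_tab (a point): centre of the black finger tab on the loop's bar: 16 mm long in line with the arms (2 to 18 mm beyond the bar), 24 mm wide, 8 mm thick; push or pinch it to swing the loop
- keeper_seat (a point): where, to 3 mm, the loop bar centre lies when caught by the keeper, a steel hook 20 mm wide standing 16 mm off the lid: post on the robot's side of this point, a lip over it (reaching 1 mm beyond it, 6 to 10 mm above it). Axes: the case's when the lid is shut. With the lever above 1.6 the swung bar lands just beyond the lip; pressing the lever draws it under. The keeper yields 2 to 3 mm, 12 N per mm
- tray_red: red plastic tray fixed in one half of the case's well (left or right): 150 mm (x) x 126 mm (y) x 28 mm high, 3 mm walls and floor, axes as the case's; origin at the centre of its underside, which is 6 mm above the table
- tray_yellow: yellow plastic tray fixed in the other half of the well, of the same size
- tin: squat blue grease tin with a steel lid among the locks, 36 mm across and 24 mm high, 250 g, not to be disturbed; origin at the centre of its underside
- faceplate: flat steel lock faceplate lying among the locks, 24 x 200 x 5 mm (long along y), not to be disturbed; origin at the centre of its underside
- spray: white spray can, 52 mm across and 170 mm high, beyond the case, not to be disturbed; origin at the centre of its underside
- driver: screwdriver lying on the table between the robot and the case, not to be disturbed
- tape: round yellow tape measure 60 mm across, 18 mm high, right of the case, not to be disturbed; origin at the centre of its underside
- cyl1_c (a point): brass lock cylinder, standing on its broad face at the start: a round body 31 mm across on a face 36 mm across and 8 mm high, 38 mm high in all, 160 g. The point is its centre, half-way up; its z axis is the cylinder's axis. None at the start: absent in this run
- cyl2_c (a point): brass lock cylinder, standing on its broad face at the start: a round body 31 mm across on a face 36 mm across and 8 mm high, 38 mm high in all, 160 g. The point is its centre, half-way up; its z axis is the cylinder's axis. None at the start: absent in this run
- cyl3_c (a point): brass lock cylinder, standing on its broad face at the start: a round body 31 mm across on a face 36 mm across and 8 mm high, 38 mm high in all, 160 g. The point is its centre, half-way up; its z axis is the cylinder's axis. None at the start: absent in this run
- pad1_c (a point): small steel padlock lying flat: body 28 x 30 x 16 mm (x, y, z) with black bumpers, its shackle reaching to 33 mm from the centre along +x, 24 mm wide; 120 g. The point is the centre of the body, 8 mm above its underside; z is up as it lies flat at the start. Grip it across the body along its y axis (30 mm). None at the start: absent in this run
- pad2_c (a point): small steel padlock lying flat: body 28 x 30 x 16 mm (x, y, z) with black bumpers, its shackle reaching to 33 mm from the centre along +x, 24 mm wide; 120 g. The point is the centre of the body, 8 mm above its underside; z is up as it lies flat at the start. Grip it across the body along its y axis (30 mm). None at the start: absent in this run
- pad3_c (a point): small steel padlock lying flat: body 28 x 30 x 16 mm (x, y, z) with black bumpers, its shackle reaching to 33 mm from the centre along +x, 24 mm wide; 120 g. The point is the centre of the body, 8 mm above its underside; z is up as it lies flat at the start. Grip it across the body along its y axis (30 mm). None at the start: absent in this run

How it is judged:
On the way, in this order (a step that is already met when the one before it is completed fails the run):
1. every lock present lies in the tray of its kind (x of cyl1_c in the frame of tray_red between -0.074 and 0.074 m and y of cyl1_c in the frame of tray_red between -0.062 and 0.062 m and z of cyl1_c in the frame of tray_red between 0 and 0.05 m and x of cyl2_c in the frame of tray_red between -0.074 and 0.074 m and y of cyl2_c in the frame of tray_red between -0.062 and 0.062 m and z of cyl2_c in the frame of tray_red between 0 and 0.05 m and x of cyl3_c in the frame of tray_red between -0.074 and 0.074 m and y of cyl3_c in the frame of tray_red between -0.062 and 0.062 m and z of cyl3_c in the frame of tray_red between 0 and 0.05 m and x of pad1_c in the frame of tray_yellow between -0.074 and 0.074 m and y of pad1_c in the frame of tray_yellow between -0.062 and 0.062 m and z of pad1_c in the frame of tray_yellow between 0 and 0.05 m and x of pad2_c in the frame of tray_yellow between -0.074 and 0.074 m and y of pad2_c in the frame of tray_yellow between -0.062 and 0.062 m and z of pad2_c in the frame of tray_yellow between 0 and 0.05 m and x of pad3_c in the frame of tray_yellow between -0.074 and 0.074 m and y of pad3_c in the frame of tray_yellow between -0.062 and 0.062 m and z of pad3_c in the frame of tray_yellow between 0 and 0.05 m), for 0.2 s.
2. the lid is shut (value of joint lid below 0.05 rad), for 0.2 s.
3. the loop's bar lies behind the keeper, the lever still up (x of loop_bar in the frame of keeper_seat between -0.003 and 0.022 m and z of loop_bar in the frame of keeper_seat below 0.0045 m and value of joint lever above 0.8 rad and value of joint lid below 0.05 rad), for 0.2 s.
4. the lever is flat with the loop caught (x of loop_bar in the frame of keeper_seat between -0.003 and 0.022 m and z of loop_bar in the frame of keeper_seat below 0.0045 m and value of joint lever below 0.1 rad), for 0.2 s.
At the end, for the whole second after the job is handed in: Every lock present has its centre inside the tray of its kind, below the lid; lid shut to 0.05 rad; loop bar behind the keeper, at most 4.5 mm above its seat; lever flat to 0.1 rad. In order: locks in, lid shut, bar behind keeper with lever above 0.8 rad, lever flat (all of step 1 and all of step 4 and value of joint lid below 0.05 rad); the robot touches nothing.
It fails at once if another thing on the table is pushed more than 60 mm away (distance of any of tin, faceplate, spray, driver, tape from where it was at the start of the episode above 0.06 m).
It fails at once if the spray can is knocked over (angle between spray's own z axis and vertical above 0.8 rad).
Of cyl1, cyl2, cyl3, pad1, pad2, pad3 only 4 to 6 are there at a start; the rules pass over those that are not, and their reading is None.
At some moment in a run one of cyl1, cyl2, cyl3, pad1, pad2, pad3 may be knocked a few centimetres aside while the robot is not near it.
Once in a run the grip may slacken for a moment while it holds something.
It also fails if it takes over 210 s, if anything falls off the work surface, if the arm or the gripper's body presses on something with over 40 N, if the wrist force passes 120 N, or if a joint passes its speed limit or range.

### The arm

A 6-joint arm with a two-finger parallel gripper is mounted at the origin on the work surface. World frame = base frame: x ahead of the robot, y to its left, z up, the work surface at z = 0. Lengths are in m, angles in rad, forces in N, time in s.
With the tool pointing down it reaches from about 0.35 to 0.975 m from the base axis. Payload 4.9 kg.
Tool frame: the origin (TCP) lies midway between the tips of the shut fingers; the grasp point (between the pads) lies 19 mm behind it; z points along the fingers, y is the direction in which the jaws open and shut (so a half turn about z gives the same grasp; the last joint's range is limited). The gripper opens to 85 mm and grips with 20 to 120 N. Pads are 22 mm wide; open, the fingers measure 114 mm over their backs; the gripper's body (76 mm by 85 mm) begins 54 mm behind the grasp point. The pads swing forward as they close: fully open they stand 13 mm farther back than shut.
Start: joints at [1.039, 0.053, 1.613, -0, 1.476, -0.119], TCP at [0.251, 0.572, 0.231] pointing down, gripper open.
Joint ranges: [-3.01, 3.01], [-1.01, 2.22], [0.06, 2.58], [-1.02, 4.17], [0.09, 2.62], [-3.14, 3.14]. Speed limits (rad/s): [2.57, 2.57, 3.14, 3.14, 3.14, 3.14].

### API

Orientations are given as a rotation vector (axis times angle).
In Python, from station import ctrl gives the robot as it stands.
- The arm moves only by the shell command python3 -m jog 'ROWS' [FORCE]. ROWS is JSON, one flat list of numbers, 7 for each row, row after row: the opening, from 0 (shut) to 1 (fully open), then the shift along the tool's x, y, z in m, then the turn, a rotation vector about the tool's x, y, z in degrees. A call has 1 to 10 rows; each row shifts and turns the commanded pose from where the row before left it, along the tool's axes as they then stand; what a row does not reach is not made up. A row lasts 1/8 s, in which the tool goes at most 62.5 mm and 10.7 degrees, less where a joint would pass 70% of its speed; a pose out of reach is approached as far as the arm can. A call with a gripper value outside its range is refused whole. The fingers move at their own pace and stop on an object; FORCE is the grip in N (left out, the last holds). Time passes only in rows, so rows that do not move let the fingers close. It gives the time, the measured TCP pose, the force and the opening at its end, in the units of the state.
- ctrl.get_obs(): the state, without advancing time (a new reading comes with each control period).
- ctrl.get_image(name): name is "side" or "top"; returns a dict with "image" (420x560x3 uint8, blue, green, red), "camera_matrix" (3x3 intrinsics, pixels), "dist_coeffs" ([k1, k2, p1, p2, k3] as OpenCV has them; the pictures are not rectified), "rvec" (rotation vector, rad) and "tvec" (3), from world to camera coordinates, as OpenCV has them. Camera axes: x right, y down, z forward; pixel columns grow to the right and rows downward; lengths in m; the calibration is good to about 2 mm. A picture is of the moment at which its call begins. There is no depth.
- ctrl.finish_job(): hands the job in, once; it reports no verdict.
Trained networks look in a picture, given as the dict that the camera call returned (one of the last four; its "shot" number tells which), for a name from the list of things; names that differ only in an ending like _2 or _b are one class to them, and where a whole thing is asked for, a point or a joint stands for the part that bears it (a point fixed in the world has none). Each returns a list of dicts, best first, with "p" (0 to 1); they miss things now and then, are a little off and sometimes report something else, mostly with a low value. They report only what shows in the picture. A call takes as long as a camera call.
- ctrl.boxes_of(target, picture): "box" ([centre column, centre row, width, height] in pixels, round what is visible of it).
The state is a dict: "t": time; "q": joint angles; "dq": joint speeds; "effort": joint torques, N m; "tool_pos": TCP position; "tool_rot": TCP orientation; "contact_force": force on the tool from outside, world axes, zero at the start; "wrist_torque": the same for the moment, N m; "opening": finger opening in m.
Only numpy, scipy, OpenCV 4.12 (cv2) and the standard library are available. Lean on these libraries where they do the work, as an engineer would, in place of code of your own. Each camera call takes 0.05 s, during which the arm holds its last target. There are 200 camera calls.

## Working session

There is one attempt and no reset: what is moved stays moved. The work goes in short steps, Python scripts to look and compute and a shell command to move; the robot and the scene stay as the last step left them, time stands still between calls to the robot, and variables do not carry over. Pictures are saved under pics/ and viewed, about 12 in all and at most 16, crops included, and the job is handed in when it is done.

```bash
ls; mkdir -p pics; cat > h.py <<'E'
import numpy as np, cv2
from station import ctrl
from scipy.spatial.transform import Rotation as R
def shot(n,save=None):
    p=ctrl.get_image(n)
    if save: cv2.imwrite('pics/'+save,p['image'])
    return p
def ray(p,uv):
    K=np.array(p['camera_matrix'],float);d=np.array(p['dist_coeffs'],float)
    x=cv2.undistortPoints(np.array([[uv]],float),K,d)[0,0]
    Rm=cv2.Rodrigues(np.array(p['rvec'],float))[0];t=np.array(p['tvec'],float).ravel()
    return -Rm.T@t, Rm.T@np.array([x[0],x[1],1])
def atz(p,uv,z):
    o,d=ray(p,uv);return o+d*(z-o[2])/d[2]
def proj(p,X):
    return cv2.projectPoints(np.atleast_2d(np.array(X,float)),np.array(p['rvec'],float),np.array(p['tvec'],float),np.array(p['camera_matrix'],float),np.array(p['dist_coeffs'],float))[0][:,0]
def tri(p1,u1,p2,u2):
    o1,d1=ray(p1,u1);o2,d2=ray(p2,u2)
    A=np.stack([d1,-d2],1);s=np.linalg.lstsq(A,o2-o1,rcond=None)[0]
    a=o1+d1*s[0];b=o2+d2*s[1];return (a+b)/2,np.linalg.norm(a-b)
E
python3 - <<'E'
from h import *
a=shot('top','t0.png');b=shot('side','s0.png')
for n,p in(('top',a),('side',b)):
    print(n,-cv2.Rodrigues(np.array(p['rvec']))[0].T@np.array(p['tvec']).ravel())
    for k in ['case','lid','lever','loop_tab','tray_red','tray_yellow','tin','faceplate','cyl1_c','pad1_c','spray','driver','tape']:
        try: print(k,[(np.round(r['box']).astype(int).tolist(),round(r['p'],2)) for r in ctrl.boxes_of(k,p)])
        except Exception as e: print(k,e)
o=ctrl.get_obs();print(o['t'],o['tool_pos'],o['tool_rot'],o['opening'])
E
```

```text
pics
top [ 0.34799332 -0.04922851  1.11837224]
case [([308, 198, 130, 144], 0.98), ([309, 149, 130, 46], 0.68)]
lid [([306, 150, 128, 46], 0.78)]
lever [([303, 248, 15, 30], 0.59)]
loop_tab [([305, 258, 16, 13], 0.54), ([308, 132, 7, 4], 0.29)]
tray_red [([275, 206, 57, 62], 0.59), ([114, 266, 21, 16], 0.45)]
tray_yellow [([330, 207, 54, 60], 0.87)]
tin [([308, 198, 128, 144], 0.67), ([214, 234, 10, 16], 0.55)]
faceplate [([159, 235, 82, 14], 0.89), ([308, 152, 131, 48], 0.4)]
cyl1_c [([199, 266, 22, 13], 0.67), ([276, 206, 61, 63], 0.52)]
pad1_c [([163, 268, 20, 17], 0.75)]
spray [([236, 110, 28, 50], 0.97)]
driver [([353, 309, 15, 76], 0.92), ([307, 198, 129, 145], 0.46), ([329, 209, 54, 62], 0.41), ([309, 152, 132, 48], 0.34)]
tape [([432, 268, 31, 24], 0.94)]
side [-0.34978577 -0.63155072  1.19427013]
case [([300, 207, 127, 143], 0.94), ([319, 225, 53, 45], 0.65)]
lid [([323, 174, 86, 76], 0.74), ([300, 206, 130, 145], 0.28)]
lever [([282, 223, 17, 16], 0.57)]
loop_tab [([280, 226, 20, 7], 0.41)]
tray_red [([321, 225, 55, 42], 0.62), ([286, 209, 49, 47], 0.59)]
tray_yellow [([319, 226, 56, 46], 0.56)]
tin [([230, 210, 11, 14], 0.42)]
faceplate [([197, 198, 49, 23], 0.73), ([280, 221, 17, 12], 0.38), ([185, 215, 16, 11], 0.36), ([325, 173, 88, 76], 0.17)]
cyl1_c [([209, 219, 11, 17], 0.59)]
pad1_c [([184, 215, 10, 11], 0.5)]
spray [([293, 132, 21, 14], 0.77)]
driver [([290, 302, 42, 51], 0.65)]
tape [([373, 302, 21, 25], 0.91), ([220, 181, 14, 18], 0.71)]
1.4 [0.25071522 0.57249298 0.2313159 ] [ 6.43826077e-01  3.07490605e+00 -5.12321871e-06] 0.08561765895218465
```

```bash
python3 - <<'E'
import cv2,numpy as np
a=cv2.imread('pics/t0.png');b=cv2.imread('pics/s0.png')
cv2.imwrite('pics/t0c.png',cv2.resize(a[160:360,80:347],None,fx=3,fy=3,interpolation=cv2.INTER_CUBIC)[:600,:800])
cv2.imwrite('pics/t0full.png',a)
cv2.imwrite('pics/s0c.png',cv2.resize(b[130:330,150:410],None,fx=3,fy=3,interpolation=cv2.INTER_CUBIC))
E
```

```text
(no output)
```

View pics/t0c.png

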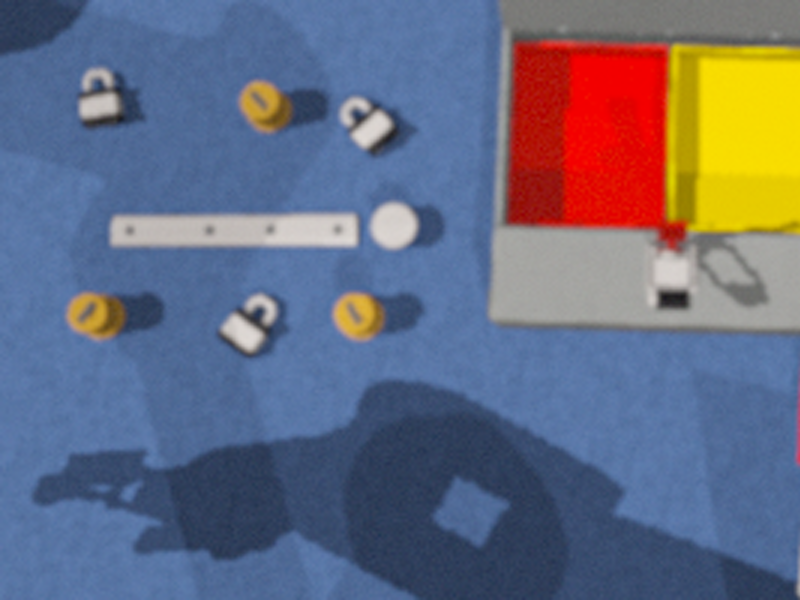

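View pics/s0c.png

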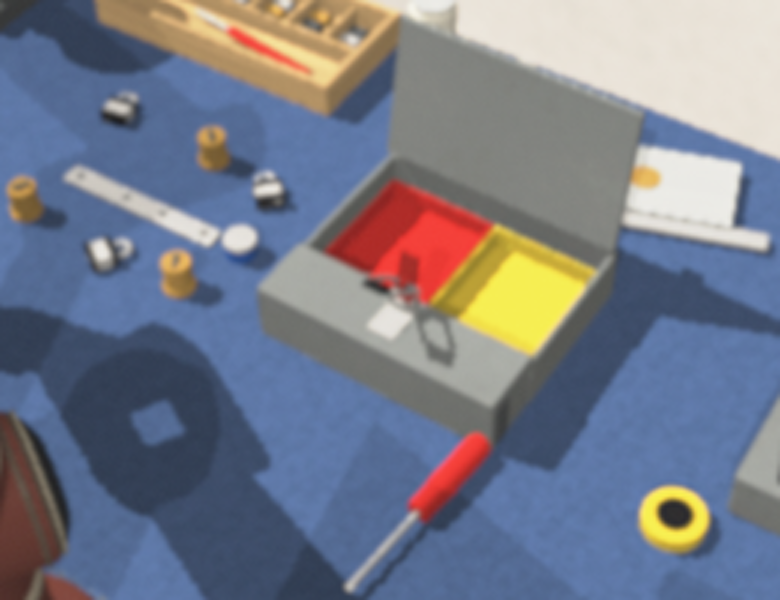

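```bash
python3 - <<'E'
import cv2,numpy as np
a=cv2.imread('pics/t0.png');b=cv2.imread('pics/s0.png')
A=cv2.resize(a[122:272,238:380],None,fx=4,fy=4,interpolation=cv2.INTER_CUBIC)
cv2.imwrite('pics/t0d.png',A)
B=cv2.resize(b[130:280,230:370],None,fx=4,fy=4,interpolation=cv2.INTER_CUBIC)
cv2.imwrite('pics/s0d.png',B)
E
```

```text
(no output)
```

View pics/t0d.png

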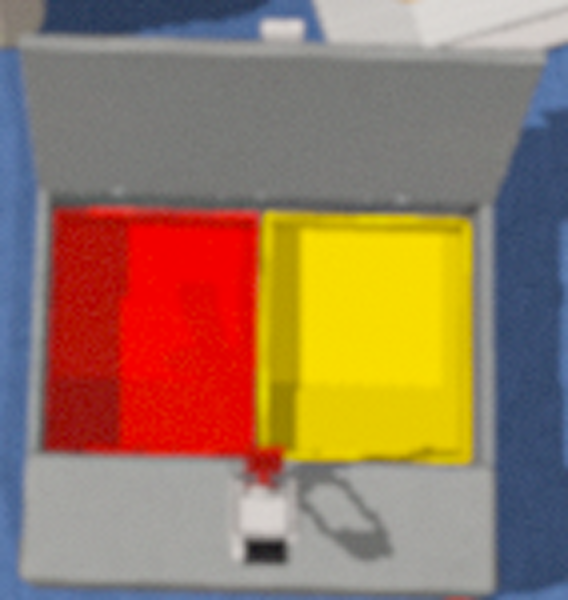

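View pics/s0d.png

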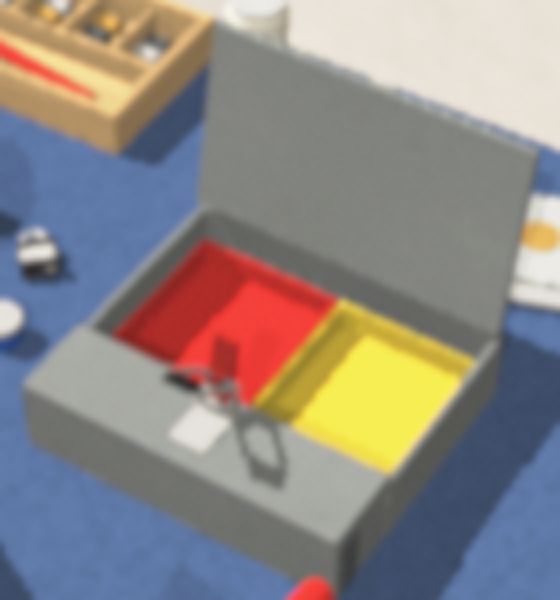

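```bash
cat > fit.py <<'E'
from h import *
from scipy.optimize import least_squares
a=shot('top');b=shot('side')
T=lambda u,v:(238+u/4,122+v/4); S=lambda u,v:(230+u/4,130+v/4)
L=[(-.12,.135,.07),(-.12,-.135,.07),(-.047,.135,.07),(-.047,-.135,.07),(.116,.135,.07),(.116,-.135,.07)]
ut=np.array([T(22,580),T(497,588),T(33,457),T(493,463),T(45,193),T(497,203),T(22,40),T(547,55)])
us=np.array([S(25,390),S(342,548),S(82,330),S(392,476),S(203,208),S(497,340),S(215,22),S(537,150)])
def W(P,q):
    P=np.array(P,float);c,s=np.cos(q[2]),np.sin(q[2])
    return np.c_[q[0]+c*P[:,0]-s*P[:,1],q[1]+s*P[:,0]+c*P[:,1],P[:,2]]
def f(q):
    th=q[3];fe=(.116-.163*np.cos(th),.07+.163*np.sin(th))
    X=W(L+[(fe[0],.135,fe[1]),(fe[0],-.135,fe[1])],q)
    return np.r_[(proj(a,X)-ut).ravel(),(proj(b,X)-us).ravel()]
r=least_squares(f,[.55,-.1,0,1.65],loss='soft_l1')
print('case',r.x.round(4));print(f(r.x).reshape(2,-1,2).round(1).tolist())
q=r.x
C=lambda u,v:(80+u/3,160+v/3); D=lambda u,v:(150+u/3,130+v/3)
for n,u,s in [('cylA',(263,102),(212,130)),('cylB',(88,312),(22,185)),('cylC',(353,314),(177,260))]:
    print(n,atz(a,C(*u),.038).round(4),atz(b,D(*s),.038).round(4))
for n,u,sh,s in [('padA',(99,107),(97,75),(122,107)),('padB',(371,125),(353,107),(268,190)),('padC',(247,328),(263,303),(102,252))]:
    c=atz(a,C(*u),.016);h=atz(a,C(*sh),.008);print(n,c.round(4),atz(b,D(*s),.016).round(4),'shackle yaw',np.degrees(np.arctan2(*(h-c)[[1,0]])).round(0))
print('tin',atz(a,C(395,225),.024).round(4),'plate',atz(a,C(110,230),.005).round(3),atz(a,C(358,230),.005).round(3))
def local(X): 
    d=X[:2]-q[:2];c,s=np.cos(q[2]),np.sin(q[2]);return np.r_[c*d[0]+s*d[1],-s*d[0]+c*d[1],X[2]].round(4)
X,e=tri(a,T(266,551),b,S(182,378));print('tab local',local(X),e)
X,e=tri(a,T(265,462),b,S(225,345));print('lever tip local',local(X),e)
E
python3 fit.py
```

```text
case [ 0.547  -0.1064 -0.0212  1.7431]
[[[0.7, 1.6], [0.7, 2.5], [-0.8, 0.5], [1.4, 1.9], [-1.1, -1.6], [-0.3, -1.2], [-0.0, 0.6], [0.8, 0.2]], [[-1.0, -1.4], [-0.4, -0.7], [-0.6, -1.6], [0.5, -0.2], [-0.8, -2.4], [1.5, -1.9], [0.7, -0.8], [1.4, -0.2]]]
cylA [0.6112 0.222  0.038 ] [0.618  0.2285 0.038 ]
cylB [0.4416 0.3506 0.038 ] [0.4414 0.3507 0.038 ]
cylC [0.4411 0.1427 0.038 ] [0.4416 0.141  0.038 ]
padA [0.6118 0.3625 0.016 ] [0.614  0.3569 0.016 ] shackle yaw 13.0
padB [0.5975 0.1379 0.016 ] [0.5906 0.1351 0.016 ] shackle yaw 45.0
padC [0.4315 0.2307 0.016 ] [0.4245 0.2297 0.016 ] shackle yaw -25.0
tin [0.5136 0.1143 0.024 ] plate [0.511 0.35  0.005] [0.512 0.147 0.005]
tab local [-0.104   0.0025  0.1418] 0.00115556158162164
lever tip local [-0.0535  0.002   0.1291] 0.0016507786144926441
```

```bash
cat >> h.py <<'E'
CASE=np.array([.547,-.1064,-.0212])
def cw(x,y,z):
    c,s=np.cos(CASE[2]),np.sin(CASE[2]);return np.array([CASE[0]+c*x-s*y,CASE[1]+s*x+c*y,z])
def plan(*wps):
    """wps: (xyz world, jaw yaw deg or None): from the measured pose prints the turn about tool z, then shift in tool axes after it (mm)"""
    o=ctrl.get_obs();p=np.array(o['tool_pos']);Rm=R.from_rotvec(o['tool_rot'])
    print('t',round(o['t'],2),'pos',p.round(4),'rot',np.round(o['tool_rot'],3),'open',round(o['opening'],4),'F',np.round(o['contact_force'],1),'q',np.round(o['q'],2))
    for X,j in wps:
        a=0
        if j is not None:
            ty=Rm.as_matrix()[:,1];cur=np.degrees(np.arctan2(ty[1],ty[0]))
            a=-((j-cur+90)%180-90);Rm=Rm*R.from_rotvec([0,0,np.radians(a)])
        d=Rm.inv().apply(np.array(X)-p);p=np.array(X,float)
        print('  turn z %.1f deg, alt %.1f; shift mm'%(a,a-np.sign(a)*180),(d*1e3).round(1))
E
python3 - <<'E'
from h import *
a=shot('top')
out=[]
for c in [(.612,.362),(.597,.138),(.4315,.231)]:
    n=260;h=.04
    g=np.linspace(-h,h,n)
    X=np.array([(c[0]-gy,c[1]-gx,.016) for gy in g for gx in g])
    uv=proj(a,X).reshape(n,n,2).astype(np.float32)
    im=cv2.remap(a['image'],uv[...,0].copy(),uv[...,1].copy(),cv2.INTER_CUBIC);out.append(im)
cv2.imwrite('pics/pads.png',np.hstack(out))
E
```

```text
(no output)
```

View pics/pads.png

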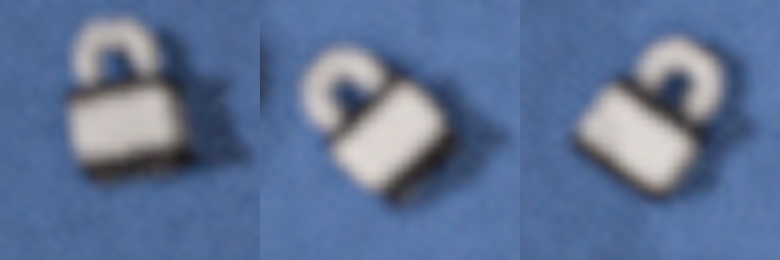

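```bash
python3 - <<'E'
from h import *
plan(((.4415,.3505,.231),66.3),((.4415,.3505,.013),None),((.4415,.3505,.17),None),((*cw(-.015,.066,0)[:2],.17),88.8),(cw(-.015,.066,.024),None))
E
```

```text
t 1.55 pos [0.2508 0.5725 0.2313] rot [ 0.644  3.075 -0.   ] open 0.0859 F [0.  0.4 0.5] q [ 1.04  0.05  1.61 -0.    1.48 -0.12]
  turn z 0.0 deg, alt -180.0; shift mm [-263.9 -126.6    0.3]
  turn z 0.0 deg, alt 0.0; shift mm [  0.   0. 218.]
  turn z 0.0 deg, alt 0.0; shift mm [  -0.   -0. -157.]
  turn z -22.5 deg, alt 157.5; shift mm [-100.1 -388.6    0. ]
  turn z 0.0 deg, alt 0.0; shift mm [  0.   0. 146.]
```

```bash
python3 -m jog '[0.8,-0.044,-0.0211,0,0,0,0, 0.8,-0.044,-0.0211,0,0,0,0, 0.8,-0.044,-0.0211,0,0,0,0, 0.8,-0.044,-0.0211,0,0,0,0, 0.8,-0.044,-0.0211,0,0,0,0, 0.8,-0.044,-0.0211,0,0,0,0, 0.8,0,0,0.05,0,0,0, 0.8,0,0,0.05,0,0,0, 0.8,0,0,0.05,0,0,0, 0.8,0,0,0,0,0,0]' 40
python3 -c "
from h import *
plan(((.4415,.3505,.013),None))"
```

```text
t: 2.8
tool_pos: [0.4384, 0.3485, 0.0765]
tool_rot: [-0.643, -3.067, 0.011]
contact_force: [-0.6, -1.3, 0.0]
opening: 0.0682
t 2.8 pos [0.4384 0.3485 0.0765] rot [-0.643 -3.067  0.011] open 0.0682 F [-0.6 -1.3  0. ] q [ 0.54  0.05  1.88 -0.    1.21 -0.62]
  turn z 0.0 deg, alt 0.0; shift mm [-2.4  3.6 63.5]
```

```bash
python3 -m jog '[0.8,-0.002,0.003,0.03,0,0,0, 0.8,0,0,0.033,0,0,0, 0.8,0,0,0,0,0,0, 0.2,0,0,0,0,0,0, 0.2,0,0,0,0,0,0, 0.2,0,0,0,0,0,0, 0.2,0,0,0,0,0,0]' 40
python3 -c "
from h import *
plan(((.4415,.3505,.17),None),((*cw(-.015,.066,0)[:2],.17),88.8),(cw(-.015,.066,.024),None))"
```

```text
t: 3.68
tool_pos: [0.4465, 0.3535, 0.0211]
tool_rot: [0.643, 3.072, 0.004]
contact_force: [-0.9, -1.2, 7.2]
opening: 0.0297
t 3.67 pos [0.4465 0.3535 0.0211] rot [0.643 3.072 0.004] open 0.0297 F [-0.9 -1.2  7.2] q [ 0.54  0.14  1.89 -0.    1.1  -0.62]
  turn z 0.0 deg, alt 0.0; shift mm [   3.    -4.3 -148.9]
  turn z -22.4 deg, alt 157.6; shift mm [-100.1 -388.6   -0.4]
  turn z 0.0 deg, alt 0.0; shift mm [  0.5  -0.3 146. ]
```

```bash
python3 -m jog '[0.2,0,0,-0.05,0,0,0, 0.2,0,0,-0.05,0,0,-7.5, 0.2,0,0,-0.05,0,0,-7.5, 0.2,0,0,0,0,0,-7.4, 0.2,-0.013,-0.048,0,0,0,0, 0.2,-0.013,-0.048,0,0,0,0, 0.2,-0.013,-0.048,0,0,0,0, 0.2,-0.013,-0.048,0,0,0,0, 0.2,-0.013,-0.048,0,0,0,0, 0.2,-0.013,-0.048,0,0,0,0]' 60
python3 -c "
from h import *
plan((cw(-.015,.066,.17),88.8))"
```

```text
t: 4.92
tool_pos: [0.5166, 0.0614, 0.1688]
tool_rot: [0.034, 3.14, 0.0]
contact_force: [0.3, -0.6, -1.8]
opening: 0.0287
t 4.92 pos [0.5166 0.0614 0.1688] rot [0.034 3.14  0.   ] open 0.0287 F [ 0.3 -0.6 -1.8] q [-0.02 -0.15  1.92  0.    1.38 -1.57]
  turn z -0.0 deg, alt 180.0; shift mm [ -18.9 -101.1   -1.2]
```

```bash
python3 -m jog '[0.2,-0.01,-0.05,0,0,0,0, 0.2,-0.009,-0.05,0,0,0,0, 0.2,0,0,0.045,0,0,0, 0.2,0,0,0.05,0,0,0, 0.2,0,0,0.04,0,0,0, 0.2,0,0,0,0,0,0, 0.2,0,0,0,0,0,0]'
python3 -c "
from h import *
plan((cw(-.015,.066,.033),88.8))"
```

```text
t: 5.8
tool_pos: [0.5386, -0.0383, 0.0372]
tool_rot: [0.035, 3.129, -0.003]
contact_force: [8.4, -0.3, 2.4]
opening: 0.0285
t 5.8 pos [ 0.5386 -0.0383  0.0372] rot [ 3.500e-02  3.129e+00 -3.000e-03] open 0.0285 F [ 8.4 -0.3  2.4] q [-0.21  0.05  1.96  0.    1.12 -1.76]
  turn z -0.1 deg, alt 179.9; shift mm [ 5.2 -1.9  4.1]
```

```bash
python3 -m jog '[0.2,0,0,-0.02,0,0,0, 0.2,-0.015,0,0,0,0,0, 0.2,0,0,0.02,0,0,0, 0.2,0,0,0.004,0,0,0, 0.2,0,0,0,0,0,0]'
python3 -c "
from h import *
plan((cw(-.015,.066,.033),88.8))
shot('top','t1.png');s=shot('side','s1.png')
A=cv2.imread('pics/t1.png')[122:272,238:380];B=s['image'][130:280,230:370]
cv2.imwrite('pics/ts1.png',np.hstack([cv2.resize(A,None,fx=2.8,fy=2.8),cv2.resize(B,None,fx=2.8,fy=2.8)]))"
```

```text
t: 6.42
tool_pos: [0.5464, -0.0374, 0.027]
tool_rot: [-0.034, -3.137, -0.001]
contact_force: [-0.1, 0.6, -1.8]
opening: 0.0286
t 6.42 pos [ 0.5464 -0.0374  0.027 ] rot [-3.400e-02 -3.137e+00 -1.000e-03] open 0.0286 F [-0.1  0.6 -1.8] q [-0.2   0.09  1.94 -0.    1.12 -1.75]
  turn z -0.0 deg, alt 180.0; shift mm [13.  -2.9 -6. ]
```

View pics/ts1.png

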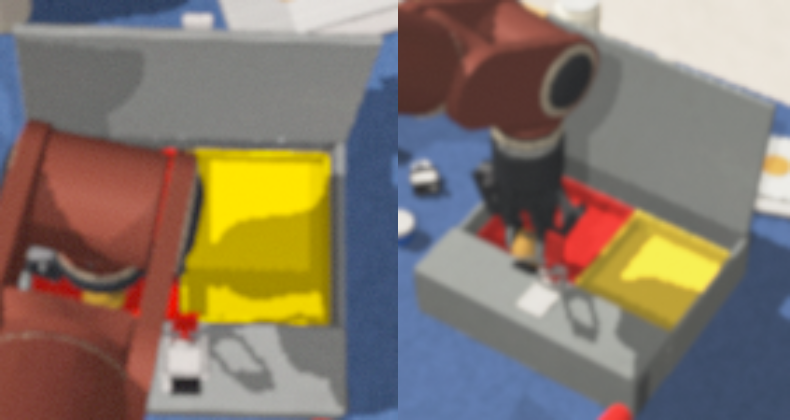

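```bash
python3 -m jog '[0.2,0,0,0.004,0,0,0, 0.5,0,0,0,0,0,0, 0.55,0,0,0,0,0,0, 0.55,0,0,0,0,0,0, 0.55,0,0,-0.05,0,0,0, 0.55,0,0,-0.05,0,0,0, 0.55,0,0,-0.06,0,0,0]'
python3 -c "
from h import *
plan(((.4413,.142,.19),88.8),((.4413,.142,.018),None))"
```

```text
t: 7.4
tool_pos: [0.5475, -0.0377, 0.1861]
tool_rot: [-0.034, -3.14, -0.0]
contact_force: [0.8, 0.5, 0.5]
opening: 0.0472
t 7.4 pos [ 0.5475 -0.0377  0.1861] rot [-0.034 -3.14  -0.   ] open 0.0472 F [0.8 0.5 0.5] q [-0.2  -0.1   1.84 -0.    1.4  -1.75]
  turn z -0.1 deg, alt 179.9; shift mm [110.  177.4  -3.6]
  turn z 0.0 deg, alt 0.0; shift mm [ -0.3  -0.  172. ]
```

```bash
python3 -m jog '[0.8,0.0275,0.0444,0,0,0,0, 0.8,0.0275,0.0444,0,0,0,0, 0.8,0.0275,0.0444,0,0,0,0, 0.8,0.0275,0.0444,0,0,0,0, 0.8,0,0,0.05,0,0,0, 0.8,0,0,0.05,0,0,0, 0.8,0,0,0.045,0,0,0, 0.8,0,0,0.023,0,0,0, 0.8,0,0,0,0,0,0]'
python3 -c "
from h import *
plan(((.4413,.142,.018),88.8))
t=shot('top')
for k in ['cyl1_c','pad1_c']: print(k,[(atz(t,r['box'][:2],.02).round(3)[:2].tolist(),round(r['p'],2)) for r in ctrl.boxes_of(k,t)])"
```

```text
t: 8.52
tool_pos: [0.4403, 0.1419, 0.0154]
tool_rot: [-0.034, -3.137, 0.001]
contact_force: [0.2, 0.1, -0.2]
opening: 0.0684
t 8.53 pos [0.4403 0.1419 0.0154] rot [-3.400e-02 -3.137e+00  1.000e-03] open 0.0684 F [ 0.2  0.1 -0.2] q [ 0.15 -0.09  2.14  0.    1.09 -1.4 ]
  turn z -0.1 deg, alt 179.9; shift mm [-1.   0.1 -2.6]
cyl1_c [([0.604, -0.119], 0.3)]
pad1_c [([0.484, -0.105], 0.31), ([0.615, 0.353], 0.31)]
```

Close, lift and carry to the second red slot (raise slightly first to stay off the flange).

```bash
python3 -m jog '[0.2,0,0,-0.007,0,0,0, 0.2,0,0,0,0,0,0, 0.2,0,0,0,0,0,0, 0.2,0,0,0,0,0,0, 0.2,0,0,-0.05,0,0,0, 0.2,0,0,-0.05,0,0,0, 0.2,0,0,-0.05,0,0,0]'
python3 -c "
from h import *
X=cw(.042,.072,.17)
plan((X,88.8),((X[0],X[1],.035),None))"
```

```text
t: 9.55
tool_pos: [0.4417, 0.1421, 0.1758]
tool_rot: [0.034, 3.141, -0.0]
contact_force: [1.3, -1.0, -1.3]
opening: 0.0281
t 9.55 pos [0.4417 0.1421 0.1758] rot [ 0.034  3.141 -0.   ] open 0.0281 F [ 1.3 -1.  -1.3] q [ 0.15 -0.31  2.04 -0.    1.42 -1.4 ]
  turn z -0.0 deg, alt 180.0; shift mm [-152.5 -174.3    5.8]
  turn z 0.0 deg, alt 0.0; shift mm [  0.   0. 135.]
```

```bash
python3 -m jog '[0.2,-0.038,-0.0436,0,0,0,0, 0.2,-0.038,-0.0436,0,0,0,0, 0.2,-0.038,-0.0436,0,0,0,0, 0.2,-0.038,-0.0436,0,0,0,0, 0.2,0,0,0.04,0,0,0, 0.2,0,0,0.05,0,0,0, 0.2,0,0,0.03,0,0,0, 0.2,0,0,0.015,0,0,0, 0.2,0,0,0.01,0,0,0, 0.2,0,0,0,0,0,0]'
python3 -c "
from h import *
plan((cw(.042,.072,.032),88.8))"
```

```text
t: 10.8
tool_pos: [0.5912, -0.0354, 0.0362]
tool_rot: [-0.033, -3.139, -0.0]
contact_force: [-18.4, 2.5, 30.6]
opening: 0.0282
t 10.8 pos [ 0.5912 -0.0354  0.0362] rot [-0.033 -3.139 -0.   ] open 0.0282 F [-18.4   2.5  30.6] q [-0.19  0.18  1.83 -0.    1.14 -1.73]
  turn z -0.0 deg, alt 180.0; shift mm [0.7 0.1 4.2]
```

```bash
python3 -m jog '[0.2,0,0,-0.005,0,0,0, 0.2,0,0,0,0,0,0]'
python3 -c "
from h import *
plan((cw(.042,.072,.032),88.8))
t=shot('top')['image'][122:272,238:380];B=shot('side')['image'][130:280,230:370]
cv2.imwrite('pics/ts2.png',np.hstack([cv2.resize(t,None,fx=2.8,fy=2.8),cv2.resize(B,None,fx=2.8,fy=2.8)]))"
```

```text
t: 11.05
tool_pos: [0.5916, -0.0357, 0.0359]
tool_rot: [0.034, 3.138, -0.001]
contact_force: [0.1, 1.0, -1.5]
opening: 0.0282
t 11.05 pos [ 0.5916 -0.0357  0.0359] rot [ 3.400e-02  3.138e+00 -1.000e-03] open 0.0282 F [ 0.1  1.  -1.5] q [-0.19  0.17  1.83 -0.    1.13 -1.73]
  turn z -0.0 deg, alt 180.0; shift mm [1.1 0.4 3.9]
```

View pics/ts2.png

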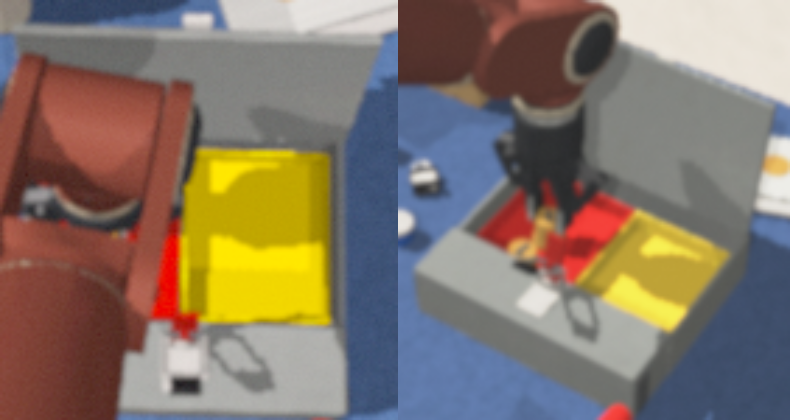

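```bash
python3 -m jog '[0.5,0,0,0,0,0,0, 0.55,0,0,0,0,0,0, 0.55,0,0,0,0,0,0, 0.55,0,0,-0.05,0,0,0, 0.55,0,0,-0.05,0,0,0, 0.55,0,0,-0.06,0,0,0]'
python3 -c "
from h import *
plan(((.614,.2245,.196),88.8),((.614,.2245,.02),None))"
```

```text
t: 11.9
tool_pos: [0.5894, -0.0354, 0.1944]
tool_rot: [-0.034, -3.139, -0.001]
contact_force: [1.2, -0.3, -1.1]
opening: 0.0471
t 11.9 pos [ 0.5894 -0.0354  0.1944] rot [-3.400e-02 -3.139e+00 -1.000e-03] open 0.0471 F [ 1.2 -0.3 -1.1] q [-0.19 -0.    1.73 -0.    1.42 -1.73]
  turn z -0.1 deg, alt 179.9; shift mm [-19.2 260.3  -1.5]
  turn z 0.0 deg, alt 0.0; shift mm [-5.00e-01 -1.00e-01  1.76e+02]
```

```bash
python3 -m jog '[0.8,-0.0038,0.052,0,0,0,0, 0.8,-0.0038,0.052,0,0,0,0, 0.8,-0.0038,0.052,0,0,0,0, 0.8,-0.0038,0.052,0,0,0,0, 0.8,-0.0038,0.052,0,0,0,0, 0.8,0,0,0.05,0,0,0, 0.8,0,0,0.05,0,0,0, 0.8,0,0,0.05,0,0,0, 0.8,0,0,0.025,0,0,0, 0.8,0,0,0,0,0,0]'
python3 -c "
from h import *
plan(((.614,.2245,.02),88.8))
t=shot('top')['image'][122:272,238:380];B=shot('side')['image'][170:320,160:300]
cv2.imwrite('pics/ts3.png',np.hstack([cv2.resize(t,None,fx=2.8,fy=2.8),cv2.resize(B,None,fx=2.8,fy=2.8)]))"
```

```text
t: 13.15
tool_pos: [0.6125, 0.2234, 0.0158]
tool_rot: [-0.034, -3.135, 0.003]
contact_force: [-0.2, 0.2, 0.5]
opening: 0.0688
t 13.15 pos [0.6125 0.2234 0.0158] rot [-3.400e-02 -3.135e+00  3.000e-03] open 0.0688 F [-0.2  0.2  0.5] q [ 0.24  0.33  1.68  0.    1.14 -1.31]
  turn z -0.1 deg, alt 179.9; shift mm [-1.5  1.2 -4.2]
```

View pics/ts3.png

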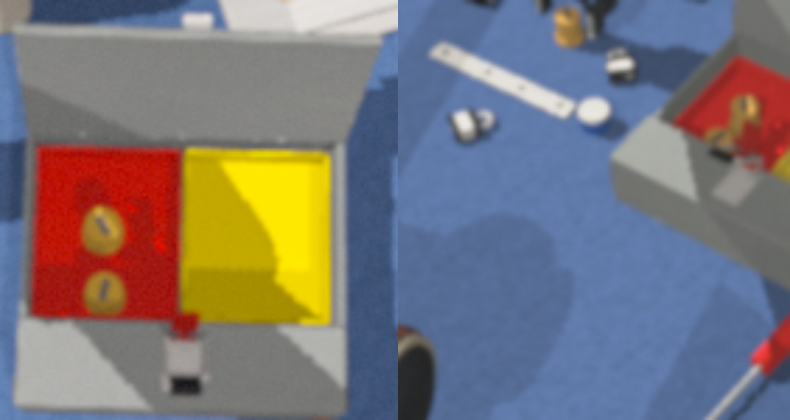

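```bash
python3 -m jog '[0.2,0,0,-0.007,0,0,0, 0.2,0,0,0,0,0,0, 0.2,0,0,0,0,0,0, 0.2,0,0,0,0,0,0, 0.2,0,0,-0.05,0,0,0, 0.2,0,0,-0.05,0,0,0, 0.2,0,0,-0.05,0,0,10, 0.2,0,0,0,0,0,10, 0.2,0,0,0,0,0,10]'
python3 -m jog '[0.2,0,0,0,0,0,10, 0.2,0,0,0,0,0,10, 0.2,0,0,0,0,0,10, 0.2,0,0,0,0,0,10, 0.2,0,0,0,0,0,10, 0.2,0,0,0,0,0,10, 0.2,0,0,0,0,0,0]'
python3 -c "
from h import *
plan(((.57,-.080,.175),-1.2),((.57,-.08,.036),None))"
```

```text
t: 14.38
tool_pos: [0.6154, 0.2241, 0.1781]
tool_rot: [0.854, 3.021, 0.002]
contact_force: [0.0, 0.4, -2.1]
opening: 0.0278
t: 15.25
tool_pos: [0.6149, 0.224, 0.1764]
tool_rot: [2.243, 2.199, 0.0]
contact_force: [0.0, -0.7, -2.4]
opening: 0.0275
t 15.25 pos [0.6149 0.224  0.1764] rot [2.243 2.199 0.   ] open 0.0275 F [ 0.  -0.7 -2.4] q [ 0.24  0.16  1.59 -0.    1.39  0.26]
  turn z 0.1 deg, alt -179.9; shift mm [-304.8  -38.5    1.5]
  turn z 0.0 deg, alt 0.0; shift mm [  0.  -0. 139.]
```

```bash
python3 -m jog '[0.2,-0.051,-0.0064,0,0,0,0, 0.2,-0.051,-0.0064,0,0,0,0, 0.2,-0.051,-0.0064,0,0,0,0, 0.2,-0.051,-0.0064,0,0,0,0, 0.2,-0.051,-0.0064,0,0,0,0, 0.2,-0.05,-0.0065,0,0,0,0, 0.2,0,0,0.045,0,0,0, 0.2,0,0,0.05,0,0,0, 0.2,0,0,0.03,0,0,0, 0.2,0,0,0,0,0,0]'
python3 -c "
from h import *
plan(((.57,-.080,.036),-1.2))"
```

```text
t: 16.5
tool_pos: [0.5672, -0.0794, 0.0483]
tool_rot: [-2.239, -2.195, 0.005]
contact_force: [-0.7, 0.3, -1.7]
opening: 0.0277
t 16.5 pos [ 0.5672 -0.0794  0.0483] rot [-2.239 -2.195  0.005] open 0.0277 F [-0.7  0.3 -1.7] q [-0.27  0.12  1.87 -0.    1.16 -0.25]
  turn z 0.1 deg, alt -179.9; shift mm [-0.5  2.8 12.3]
```

```bash
python3 -m jog '[0.2,0,0.002,0.009,0,0,0, 0.2,0,0,0.004,0,0,0, 0.2,0,0,0,0,0,0, 0.2,0,0,-0.001,0,0,0, 0.5,0,0,0,0,0,0, 0.5,0,0,0,0,0,0, 0.5,0,0,0,0,0,0, 0.5,0,0,-0.05,0,0,0, 0.5,0,0,-0.05,0,0,0, 0.5,0,0,-0.06,0,0,0]'
python3 -c "
from h import *
plan(((.595,.137,.20),132),((.595,.137,.004),None))"
```

```text
t: 17.75
tool_pos: [0.5711, -0.0799, 0.1999]
tool_rot: [-2.244, -2.196, 0.002]
contact_force: [1.7, 0.1, -0.7]
opening: 0.0426
t 17.75 pos [ 0.5711 -0.0799  0.1999] rot [-2.244e+00 -2.196e+00  2.000e-03] open 0.0426 F [ 1.7  0.1 -0.7] q [-0.27 -0.04  1.76  0.    1.42 -0.25]
  turn z 46.7 deg, alt -133.3; shift mm [ 162.9 -145.2   -0. ]
  turn z 0.0 deg, alt 0.0; shift mm [  0.2   0.3 196. ]
```

```bash
python3 -m jog '[0.5,0,0,0,0,0,9.34, 0.5,0,0,0,0,0,9.34, 0.5,0,0,0,0,0,9.34, 0.5,0,0,0,0,0,9.34, 0.7,0,0,0,0,0,9.34, 0.7,0.0407,-0.0363,0,0,0,0, 0.7,0.0407,-0.0363,0,0,0,0, 0.7,0.0407,-0.0363,0,0,0,0, 0.7,0.0407,-0.0363,0,0,0,0, 0.7,0,0,0.05,0,0,0]'
python3 -m jog '[0.7,0,0,0.05,0,0,0, 0.7,0,0,0.05,0,0,0, 0.7,0,0,0.02,0,0,0, 0.7,0,0,0,0,0,0]'
python3 -c "
from h import *
plan(((.595,.137,.004),132))
t=shot('top')
for k in ['cyl1_c','pad1_c']: print(k,[(atz(t,r['box'][:2],.01).round(3)[:2].tolist(),round(r['p'],2)) for r in ctrl.boxes_of(k,t)])"
```

```text
t: 19.0
tool_pos: [0.5993, 0.1407, 0.1545]
tool_rot: [2.927, 1.133, 0.018]
contact_force: [0.5, -0.7, -0.4]
opening: 0.0598
t: 19.5
tool_pos: [0.5946, 0.1366, 0.0282]
tool_rot: [-2.932, -1.127, 0.004]
contact_force: [0.3, 0.3, -0.4]
opening: 0.0596
t 19.5 pos [0.5946 0.1366 0.0282] rot [-2.932 -1.127  0.004] open 0.0596 F [ 0.3  0.3 -0.4] q [ 0.1   0.22  1.79 -0.    1.13  0.94]
  turn z 0.0 deg, alt -180.0; shift mm [ 0.6 -0.  24.1]
cyl1_c [([0.593, -0.035], 0.59)]
pad1_c [([0.535, -0.037], 0.54)]
```

```bash
python3 -m jog '[0.7,0,0,0.023,0,0,0, 0.7,0,0,0,0,0,0, 0.2,0,0,0,0,0,0, 0.2,0,0,0,0,0,0, 0.2,0,0,0,0,0,0, 0.2,0,0,0,0,0,0, 0.2,0,0,-0.05,0,0,0, 0.2,0,0,-0.05,0,0,0, 0.2,0,0,-0.06,0,0,0, 0.2,0,0,0,0,0,0]'
python3 -c "
from h import *
X=cw(.075,-.068,.18)
plan((X,88.8),((X[0],X[1],.02),None))"
```

```text
t: 20.9
tool_pos: [0.5995, 0.1371, 0.1739]
tool_rot: [2.929, 1.126, 0.02]
contact_force: [0.0, -0.2, 0.2]
opening: 0.0281
t 20.9 pos [0.5995 0.1371 0.1739] rot [2.929 1.126 0.02 ] open 0.0281 F [ 0.  -0.2  0.2] q [ 0.1   0.06  1.7  -0.    1.37  0.94]
  turn z 43.2 deg, alt -136.8; shift mm [ 27.7 312.6  -6.2]
  turn z 0.0 deg, alt 0.0; shift mm [ -2.1   0.2 160. ]
```

```bash
python3 -m jog '[0.2,0,0,0,0,0,8.64, 0.2,0,0,0,0,0,8.64, 0.2,0,0,0,0,0,8.64, 0.2,0,0,0,0,0,8.64, 0.2,0,0,0,0,0,8.64, 0.2,0,0,0,0,0,0]'
python3 -c "
from h import *
X=cw(.065,-.05,.18)
plan((X,88.8),((X[0],X[1],.02),None))"
```

```text
t: 21.65
tool_pos: [0.5946, 0.1366, 0.1646]
tool_rot: [3.141, -0.029, -0.004]
contact_force: [-0.4, -0.3, -2.0]
opening: 0.0278
t 21.65 pos [0.5946 0.1366 0.1646] rot [ 3.141 -0.029 -0.004] open 0.0278 F [-0.4 -0.3 -2. ] q [ 0.1   0.07  1.71 -0.    1.37  1.69]
  turn z 0.1 deg, alt -179.9; shift mm [ 22.4 294.  -15.4]
  turn z 0.0 deg, alt 0.0; shift mm [ 4.0e-01 -1.0e-01  1.6e+02]
```

```bash
python3 -m jog '[0.2,0.0037,0.049,0,0,0,0, 0.2,0.0037,0.049,0,0,0,0, 0.2,0.0037,0.049,0,0,0,0, 0.2,0.0037,0.049,0,0,0,0, 0.2,0.0037,0.049,0,0,0,0, 0.2,0.0037,0.049,0,0,0,0, 0.2,0,0,0.05,0,0,0, 0.2,0,0,0.05,0,0,0, 0.2,0,0,0.025,0,0,0, 0.2,0,0,0,0,0,0]'
python3 -c "
from h import *
X=cw(.065,-.05,.02)
plan((X,88.8))"
```

```text
t: 22.9
tool_pos: [0.609, -0.1567, 0.0374]
tool_rot: [-3.139, 0.029, 0.011]
contact_force: [0.3, 0.2, -0.8]
opening: 0.0282
t 22.9 pos [ 0.609  -0.1567  0.0374] rot [-3.139  0.029  0.011] open 0.0282 F [ 0.3  0.2 -0.8] q [-0.37  0.25  1.73 -0.    1.16  1.22]
  turn z 0.2 deg, alt -179.8; shift mm [ 2.1  1.1 17.4]
```

```bash
python3 -m jog '[0.2,0.001,0,0.016,0,0,0, 0.2,0,0,0,0,0,0, 0.5,0,0,0,0,0,0, 0.5,0,0,0,0,0,0, 0.5,0,0,0,0,0,0, 0.5,0,0,-0.06,0,0,0, 0.5,0,0,-0.06,0,0,0, 0.5,0,0,-0.06,0,0,0, 0.5,0,0,0,0,0,0]'
python3 -c "
from h import *
plan(((.429,.234,.20),57),((.429,.234,.005),None))"
```

```text
t: 24.02
tool_pos: [0.6165, -0.159, 0.214]
tool_rot: [3.136, -0.031, 0.021]
contact_force: [0.3, -0.1, 0.0]
opening: 0.0427
t 24.02 pos [ 0.6165 -0.159   0.214 ] rot [ 3.136 -0.031  0.021] open 0.0427 F [ 0.3 -0.1  0. ] q [-0.37  0.08  1.61 -0.    1.43  1.22]
  turn z 31.9 deg, alt -148.1; shift mm [-371.4 -227.5    9.5]
  turn z 0.0 deg, alt 0.0; shift mm [ -2.7   0.6 195. ]
```

```bash
python3 -m jog '[0.6,0,0,0,0,0,10.6, 0.6,0,0,0,0,0,10.6, 0.6,0,0,0,0,0,10.6, 0.7,-0.053,-0.0325,0,0,0,0, 0.7,-0.053,-0.0325,0,0,0,0, 0.7,-0.053,-0.0325,0,0,0,0, 0.7,-0.053,-0.0325,0,0,0,0, 0.7,-0.053,-0.0325,0,0,0,0, 0.7,-0.053,-0.0325,0,0,0,0, 0.7,-0.053,-0.0325,0,0,0,0]'
python3 -c "
from h import *
plan(((.429,.234,.20),57),((.429,.234,.005),None))
t=shot('top')
for k in ['cyl1_c','pad1_c']: print(k,[(atz(t,r['box'][:2],.01).round(3)[:2].tolist(),round(r['p'],2)) for r in ctrl.boxes_of(k,t)])"
```

```text
t: 25.28
tool_pos: [0.4237, 0.2365, 0.2045]
tool_rot: [3.012, -0.891, -0.001]
contact_force: [1.5, 0.8, 1.1]
opening: 0.0594
t 25.27 pos [0.4237 0.2365 0.2045] rot [ 3.012e+00 -8.910e-01 -1.000e-03] open 0.0594 F [1.5 0.8 1.1] q [ 0.36 -0.27  1.96  0.    1.46  2.5 ]
  turn z 0.0 deg, alt -180.0; shift mm [ 5.8 -0.8  4.5]
  turn z 0.0 deg, alt 0.0; shift mm [ 1.00e-01 -1.00e-01  1.95e+02]
cyl1_c [([0.592, -0.037], 0.69), ([0.47, -0.108], 0.22)]
pad1_c [([0.427, 0.228], 0.68), ([0.621, -0.159], 0.37), ([0.479, -0.113], 0.34)]
```

```bash
python3 -m jog '[0.7,0.004,0,0.05,0,0,0, 0.7,0,0,0.05,0,0,0, 0.7,0,0,0.05,0,0,0, 0.7,0,0,0.045,0,0,0, 0.7,0,0,0.004,0,0,0, 0.2,0,0,0,0,0,0, 0.2,0,0,0,0,0,0, 0.2,0,0,0,0,0,0, 0.2,0,0,0,0,0,0, 0.2,0,0,0,0,0,0]'
python3 -c "
from h import *
X=cw(.018,-.05,.18)
plan(((.429,.234,.18),None),(X,88.8),((X[0],X[1],.02),None))"
```

```text
t: 26.68
tool_pos: [0.4309, 0.2334, 0.009]
tool_rot: [-3.011, 0.89, -0.007]
contact_force: [0.8, -1.7, 6.3]
opening: 0.0278
t 26.68 pos [0.4309 0.2334 0.009 ] rot [-3.011  0.89  -0.007] open 0.0278 F [ 0.8 -1.7  6.3] q [ 0.34 -0.02  2.09 -0.    1.07  2.49]
  turn z 0.0 deg, alt 0.0; shift mm [-1.30e+00 -1.00e-01 -1.71e+02]
  turn z -31.7 deg, alt 148.3; shift mm [1.431e+02 3.879e+02 3.000e-01]
  turn z 0.0 deg, alt 0.0; shift mm [ -0.8   0.2 160. ]
```

```bash
python3 -m jog '[0.2,0,0,-0.06,0,0,0, 0.2,0,0,-0.06,0,0,0, 0.2,0,0,-0.06,0,0,-10.5, 0.2,0,0,-0.02,0,0,-10.6, 0.2,0,0,0,0,0,-10.6, 0.2,0.0178,0.0484,0,0,0,0, 0.2,0.0178,0.0484,0,0,0,0, 0.2,0.0178,0.0484,0,0,0,0, 0.2,0.0178,0.0484,0,0,0,0, 0.2,0.0178,0.0484,0,0,0,0]'
python3 -m jog '[0.2,0.0178,0.0484,0,0,0,0, 0.2,0.0178,0.0484,0,0,0,0, 0.2,0.0178,0.0484,0,0,0,0, 0.2,0,0,0,0,0,0]'
python3 -c "
from h import *
X=cw(.018,-.05,.02)
plan((X,88.8))"
```

```text
t: 27.92
tool_pos: [0.5126, -0.0125, 0.2069]
tool_rot: [-3.141, 0.034, -0.002]
contact_force: [1.0, 0.2, -1.1]
opening: 0.0278
t: 28.42
tool_pos: [0.5629, -0.1602, 0.2066]
tool_rot: [3.141, -0.04, 0.001]
contact_force: [0.6, -0.1, -1.5]
opening: 0.028
t 28.43 pos [ 0.5629 -0.1602  0.2066] rot [ 3.141e+00 -4.000e-02  1.000e-03] open 0.028 F [ 0.6 -0.1 -1.5] q [-0.4  -0.03  1.73 -0.    1.43  1.19]
  turn z -0.3 deg, alt 179.7; shift mm [  0.9  -3.6 186.6]
```

```bash
python3 -m jog '[0.2,0,-0.003,0.05,0,0,0, 0.2,0,0,0.05,0,0,0, 0.2,0,0,0.05,0,0,0, 0.2,0,0,0.034,0,0,0, 0.2,0,0,0,0,0,0, 0.5,0,0,0,0,0,0, 0.5,0,0,0,0,0,0, 0.5,0,0,0,0,0,0, 0.5,0,0,-0.05,0,0,0, 0.5,0,0,-0.06,0,0,0]'
python3 -m jog '[0.5,0,0,-0.06,0,0,0, 0.5,0,0,0,0,0,0]'
python3 -c "
from h import *
plan(((.612,.362,.20),98),((.612,.362,.005),None))
shot('top','t4.png');t=cv2.imread('pics/t4.png')
cv2.imwrite('pics/t4c.png',cv2.resize(t[150:290,90:380],None,fx=2.7,fy=2.7,interpolation=cv2.INTER_CUBIC))"
```

```text
t: 29.68
tool_pos: [0.5614, -0.1539, 0.1325]
tool_rot: [-3.14, 0.035, 0.004]
contact_force: [0.9, -0.2, 0.2]
opening: 0.0427
t: 29.92
tool_pos: [0.5663, -0.1559, 0.2008]
tool_rot: [3.136, -0.034, 0.021]
contact_force: [0.8, -0.6, 1.3]
opening: 0.0426
t 29.93 pos [ 0.5663 -0.1559  0.2008] rot [ 3.136 -0.034  0.021] open 0.0426 F [ 0.8 -0.6  1.3] q [-0.4  -0.02  1.74  0.    1.41  1.2 ]
  turn z -9.3 deg, alt 170.7; shift mm [ 117.4 -506.5   -1.4]
  turn z 0.0 deg, alt 0.0; shift mm [ -2.4  -1.4 195. ]
```

View pics/t4c.png

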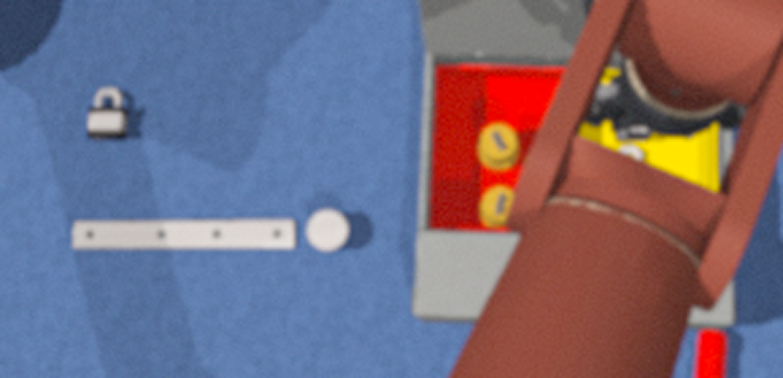

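```bash
python3 -c "
from h import *
t=shot('top')
f=lambda u,v:(90+u/2.7,150+v/2.7)
c=atz(t,f(106,122),.016);print(c,atz(t,f(88,135),.012),atz(t,f(126,135),.012), atz(t,f(108,95),.01),atz(t,f(88,111),.016),atz(t,f(126,109),.016))
plan(((*c[:2],.20),90),((*c[:2],.005),None))"
```

```text
[0.61316449 0.32229695 0.016     ] [0.60183492 0.33933937 0.012     ] [0.60196724 0.30443254 0.012     ] [0.64022909 0.3242445  0.01      ] [0.62345731 0.33956045 0.016     ] [0.62546782 0.30476597 0.016     ]
t 30.02 pos [ 0.563  -0.1546  0.1937] rot [ 3.14  -0.034  0.004] open 0.0427 F [-0.3  0.3 -0.8] q [-0.4  -0.02  1.75 -0.    1.41  1.2 ]
  turn z -1.3 deg, alt 178.7; shift mm [  50.2 -476.9   -6.6]
  turn z 0.0 deg, alt 0.0; shift mm [ -0.5  -0.2 195. ]
```

```bash
python3 -m jog '[0.5,0.005,-0.0477,0,0,0,-2, 0.6,0.005,-0.0477,0,0,0,0, 0.7,0.005,-0.0477,0,0,0,0, 0.7,0.005,-0.0477,0,0,0,0, 0.7,0.005,-0.0477,0,0,0,0, 0.7,0.005,-0.0477,0,0,0,0, 0.7,0.005,-0.0477,0,0,0,0, 0.7,0.005,-0.0477,0,0,0,0, 0.7,0.005,-0.0477,0,0,0,0, 0.7,0.005,-0.0477,0,0,0,0]'
python3 -m jog '[0.7,0,0,0.05,0,0,0, 0.7,0,0,0.05,0,0,0, 0.7,0,0,0.05,0,0,0, 0.7,0,0,0.02,0,0,0, 0.7,0,0,0,0,0,0]'
python3 -c "
from h import *
plan(((.613,.322,.005),91))
t=shot('top')['image']
cv2.imwrite('pics/t5c.png',cv2.resize(t[150:290,90:380],None,fx=2.7,fy=2.7,interpolation=cv2.INTER_CUBIC))"
```

```text
t: 31.28
tool_pos: [0.6067, 0.3241, 0.1891]
tool_rot: [3.14, 0.02, -0.007]
contact_force: [-0.4, -0.0, 0.4]
opening: 0.0599
t: 31.9
tool_pos: [0.6062, 0.3223, 0.0195]
tool_rot: [3.14, 0.02, -0.008]
contact_force: [0.8, -0.1, 0.9]
opening: 0.0599
t 31.9 pos [0.6062 0.3223 0.0195] rot [ 3.14   0.02  -0.008] open 0.0599 F [ 0.8 -0.1  0.9] q [ 0.38  0.39  1.59 -0.    1.16  1.94]
  turn z -0.3 deg, alt 179.7; shift mm [ 6.9  0.3 14.5]
```

View pics/t5c.png

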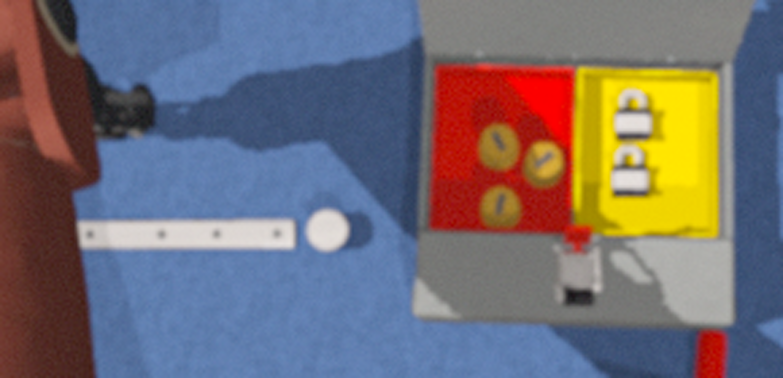

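```bash
python3 -m jog '[0.7,0.006,0,0.013,0,0,0, 0.7,0,0,0,0,0,0, 0.2,0,0,0,0,0,0, 0.2,0,0,0,0,0,0, 0.2,0,0,0,0,0,0, 0.2,0,0,0,0,0,0, 0.2,0,0,-0.06,0,0,0, 0.2,0,0,-0.06,0,0,0, 0.2,0,0,-0.07,0,0,-9, 0.2,0,0,0,0,0,-10]'
python3 -m jog '[0.2,0,0,0,0,0,-10, 0.2,0,0,0,0,0,-10, 0.2,0,0,0,0,0,-10, 0.2,0,0,0,0,0,-10, 0.2,0,0,0,0,0,-10, 0.2,0,0,0,0,0,-10, 0.2,0,0,0,0,0,-9, 0.2,0,0,0,0,0,0]'
python3 -c "
from h import *
t=shot('top')
f=lambda u,v:(90+u/2.7,150+v/2.7)
X=atz(t,f(691,150),.025);print(X, atz(t,f(632,118),.025),atz(t,f(632,178),.025),atz(t,f(718,150),.034),'red front',atz(t,f(500,230),.034))
plan(((*X[:2],.19),-1.2),((*X[:2],.022),None))"
```

```text
t: 33.2
tool_pos: [0.6173, 0.3245, 0.2]
tool_rot: [-3.091, -0.547, -0.02]
contact_force: [0.3, 0.1, -0.8]
opening: 0.028
t: 34.2
tool_pos: [0.6134, 0.3229, 0.1905]
tool_rot: [-2.247, -2.195, 0.003]
contact_force: [-1.4, 0.3, -1.6]
opening: 0.0272
[ 0.58721032 -0.21040099  0.025     ] [ 0.61668143 -0.15754504  0.025     ] [ 0.5612476  -0.15670477  0.025     ] [ 0.58534606 -0.23329443  0.034     ] red front [ 0.51226469 -0.03854962  0.034     ]
t 34.25 pos [0.6135 0.3229 0.1907] rot [-2.248e+00 -2.194e+00  2.000e-03] open 0.0277 F [-0.3  0.2 -1.6] q [ 0.38  0.24  1.48 -0.    1.43  0.4 ]
  turn z -0.2 deg, alt 179.8; shift mm [-533.8  -15.1    1.1]
  turn z 0.0 deg, alt 0.0; shift mm [1.00e-01 3.00e-01 1.68e+02]
```

```bash
python3 -m jog '[0.2,-0.0534,-0.0015,0,0,0,0, 0.2,-0.0534,-0.0015,0,0,0,0, 0.2,-0.0534,-0.0015,0,0,0,0, 0.2,-0.0534,-0.0015,0,0,0,0, 0.2,-0.0534,-0.0015,0,0,0,0, 0.2,-0.0534,-0.0015,0,0,0,0, 0.2,-0.0534,-0.0015,0,0,0,0, 0.2,-0.0534,-0.0015,0,0,0,0, 0.2,-0.0534,-0.0015,0,0,0,0, 0.2,-0.0534,-0.0015,0,0,0,0]'
python3 -m jog '[0.2,0,0,0.05,0,0,0, 0.2,0,0,0.05,0,0,0, 0.2,0,0,0.045,0,0,0, 0.2,0,0,0,0,0,0, 0.2,0,0,0,0,0,0]'
python3 -c "
from h import *
plan(((.5872,-.2104,.02),-1.2))"
```

```text
t: 35.5
tool_pos: [0.5868, -0.212, 0.1916]
tool_rot: [-2.248, -2.194, -0.0]
contact_force: [0.6, -0.4, -0.8]
opening: 0.0277
t: 36.12
tool_pos: [0.5885, -0.2109, 0.0487]
tool_rot: [2.245, 2.194, 0.001]
contact_force: [1.3, -0.7, -0.9]
opening: 0.0275
t 36.12 pos [ 0.5885 -0.2109  0.0487] rot [2.245e+00 2.194e+00 1.000e-03] open 0.0275 F [ 1.3 -0.7 -0.9] q [-0.46  0.23  1.74 -0.    1.17 -0.44]
  turn z -0.1 deg, alt 179.9; shift mm [ 0.5 -1.3 28.7]
```

```bash
python3 -m jog '[0.2,0,0,0.015,0,0,0, 0.2,0,0,0.01,0,0,0, 0.2,0,0,0,0,0,0, 0.5,0,0,0,0,0,0, 0.5,0,0,0,0,0,0, 0.5,0,0,0,0,0,0, 0.5,0,0,-0.05,0,0,0, 0.5,0,0,-0.06,0,0,0, 0.5,0,0,-0.06,0,0,0, 0,0,0,-0.05,0,0,0]'
python3 -m jog '[0,0.05,0,-0.05,0,0,0, 0,0.05,0,-0.04,0,0,0, 0,0.05,0,0,0,0,0, 0,0.05,0,0,0,0,0, 0,0.05,0,0,0,0,0, 0,0.05,0,0,0,0,0, 0,0,0,0,0,0,0]'
python3 -c "
from h import *
plan()
a=shot('top');b=shot('side')
cv2.imwrite('pics/ts6.png',np.hstack([cv2.resize(a['image'][122:272,238:380],None,fx=2.8,fy=2.8,interpolation=2),cv2.resize(b['image'][130:280,230:370],None,fx=2.8,fy=2.8,interpolation=2)]))"
```

```text
t: 37.38
tool_pos: [0.5877, -0.2106, 0.2452]
tool_rot: [2.244, 2.195, 0.001]
contact_force: [1.3, -0.4, -0.1]
opening: 0.0253
t: 38.25
tool_pos: [0.5934, 0.0854, 0.3253]
tool_rot: [-2.24, -2.202, -0.001]
contact_force: [-0.4, 0.7, 0.2]
opening: -0.0001
t 38.25 pos [0.5934 0.0854 0.3253] rot [-2.240e+00 -2.202e+00 -1.000e-03] open -0.0001 F [-0.4  0.7  0.2] q [ 0.02 -0.05  1.56  0.    1.63  0.04]
```

View pics/ts6.png

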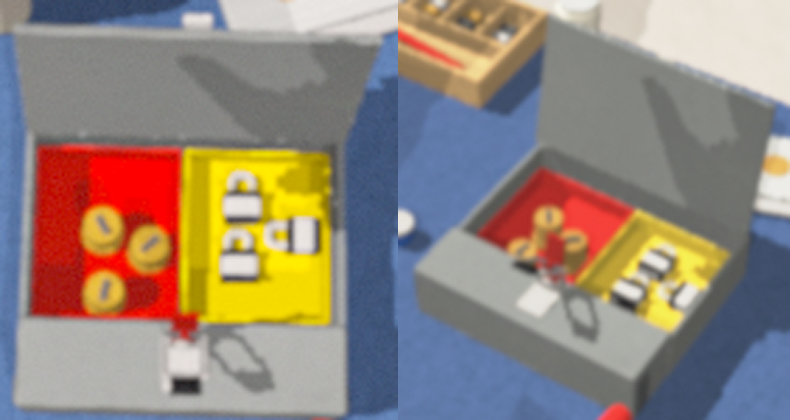

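```bash
python3 -c "
from h import *
t=shot('top');b=shot('side')
for k in ['spray']:
  for p in (t,b):
    r=ctrl.boxes_of(k,p)[0]['box'];print(k,np.round(r),atz(p,(r[0],r[1]+r[3]/2-6),0).round(3),atz(p,(r[0],r[1]),.17).round(3))
w=[(cw(.195,-.075,.33),None),(cw(.195,-.075,.205),None)]
R_=.145;d=.014
for th in [1.7,1.5,1.3,1.1,.9,.7,.5,.35,.2,.1,0]:
    w.append((cw(.116-R_*np.cos(th)+d*np.sin(th),-.075,.07+R_*np.sin(th)+d*np.cos(th)-d*(1-np.sin(th))*1.0),None))
plan(*w)
print([x[0].round(3).tolist() for x in w])
"
```

```text
spray [239. 109.  24.  44.] [0.805 0.058 0.   ] [0.773 0.043 0.17 ]
spray [294. 132.  22.  18.] [0.959 0.153 0.   ] [0.786 0.049 0.17 ]
t 38.55 pos [0.5938 0.0813 0.325 ] rot [ 2.247  2.195 -0.   ] open 0.0006 F [ 0.1 -0.4  1.1] q [ 0.01 -0.05  1.56 -0.    1.63  0.04]
  turn z 0.0 deg, alt 0.0; shift mm [-263.3  152.8   -4.9]
  turn z 0.0 deg, alt 0.0; shift mm [  0.   0. 125.]
  turn z 0.0 deg, alt 0.0; shift mm [ -0.1 -46.4  -6.9]
  turn z 0.0 deg, alt 0.0; shift mm [ -0.1 -28.9  -3.7]
  turn z 0.0 deg, alt 0.0; shift mm [ -0.1 -29.    2.6]
  turn z 0.0 deg, alt 0.0; shift mm [ -0.1 -28.    8.9]
  turn z 0.0 deg, alt 0.0; shift mm [ -0.1 -25.9  14.8]
  turn z 0.0 deg, alt 0.0; shift mm [ -0.1 -22.7  20.1]
  turn z 0.0 deg, alt 0.0; shift mm [ -0.  -18.7  24.6]
  turn z 0.0 deg, alt 0.0; shift mm [ -0.  -10.9  20.8]
  turn z 0.0 deg, alt 0.0; shift mm [-0.  -7.9 22.4]
  turn z 0.0 deg, alt 0.0; shift mm [-0.  -3.5 15.5]
  turn z 0.0 deg, alt 0.0; shift mm [-0.  -2.1 15.8]
[[0.74, -0.186, 0.33], [0.74, -0.186, 0.205], [0.694, -0.185, 0.212], [0.665, -0.184, 0.216], [0.636, -0.183, 0.213], [0.608, -0.183, 0.204], [0.582, -0.182, 0.189], [0.56, -0.182, 0.169], [0.541, -0.181, 0.145], [0.53, -0.181, 0.124], [0.522, -0.181, 0.101], [0.519, -0.181, 0.086], [0.516, -0.181, 0.07]]
```

```bash
python3 -m jog '[0,-0.053,0,0,0,0,0, 0,-0.053,0,0,0,0,0, 0,-0.053,0.02,0,0,0,0, 0,-0.053,0.033,0,0,0,0, 0,-0.051,0.05,0,0,0,0, 0,0,0.05,0,0,0,0, 0,0,0,0.04,0,0,0, 0,0,0,0.04,0,0,0, 0,0,0,0.04,0,0,0, 0,0,0,0,0,0,0]' 60
python3 -c "
from h import *
plan((cw(.195,-.075,.205),-1.2))"
```

```text
t: 39.8
tool_pos: [0.7321, -0.1776, 0.1993]
tool_rot: [-2.241, -2.189, 0.007]
contact_force: [-0.9, -0.5, 0.3]
opening: 0.0
t 39.8 pos [ 0.7321 -0.1776  0.1993] rot [-2.241 -2.189  0.007] open 0.0 F [-0.9 -0.5  0.3] q [-0.34  0.37  1.3  -0.    1.48 -0.31]
  turn z -0.1 deg, alt 179.9; shift mm [-7.7  8.4 -5.8]
```

Pull over: first stretch in small rows.

```bash
python3 -m jog '[0,0,-0.02,0,0,0,0, 0,0,-0.02,-0.005,0,0,0, 0,0,-0.015,-0.004,0,0,0, 0,0,-0.015,-0.002,0,0,0, 0,0,-0.015,0.001,0,0,0, 0,0,-0.015,0.002,0,0,0, 0,0,-0.014,0.004,0,0,0, 0,0,-0.014,0.005,0,0,0, 0,0,0,0,0,0,0]'
python3 -c "
from h import *
plan((cw(.116,-.075,.205),-1.2))"
```

```text
t: 40.92
tool_pos: [0.6058, -0.1745, 0.2044]
tool_rot: [-2.246, -2.196, 0.001]
contact_force: [0.1, -0.5, -0.3]
opening: 0.0001
t 40.92 pos [ 0.6058 -0.1745  0.2044] rot [-2.246e+00 -2.196e+00  1.000e-03] open 0.0001 F [ 0.1 -0.5 -0.3] q [-0.4   0.08  1.63 -0.    1.43 -0.38]
  turn z -0.1 deg, alt 179.9; shift mm [-8.1 55.7 -0.6]
```

```bash
python3 -c "
from h import *
t=shot('top');b=shot('side')
for p in (t,b): print([(np.round(r['box']),r['p']) for r in ctrl.boxes_of('lid',p)])
for th in (1.74,1.1,.9):
  X=[cw(.116-.163*np.cos(th),s*.135,.07+.163*np.sin(th)) for s in (1,-1)]
  print(th,proj(t,X).round(0).tolist(),proj(b,X).round(0).tolist())
"
```

```text
[(array([305., 179., 128.,  19.]), 0.57)]
[(array([312., 185.,  92.,  57.]), 0.75)]
1.74 [[243.0, 133.0], [376.0, 136.0]] [[284.0, 135.0], [366.0, 167.0]]
1.1 [[242.0, 183.0], [375.0, 186.0]] [[265.0, 157.0], [348.0, 193.0]]
0.9 [[242.0, 198.0], [373.0, 201.0]] [[260.0, 167.0], [343.0, 203.0]]
```

```bash
python3 -m jog '[0,0,-0.013,0.008,0,0,0, 0,0,-0.012,0.008,0,0,0, 0,0,-0.011,0.01,0,0,0, 0,0,-0.011,0.01,0,0,0, 0,0,-0.01,0.012,0,0,0, 0,0,-0.009,0.012,0,0,0, 0,0,-0.01,0.02,0,0,0, 0,0,-0.008,0.022,0,0,0, 0,0,-0.002,0.008,0,0,0, 0,0,0,0,0,0,0]'
python3 -c "
from h import *
plan((cw(-.029,-.075,.07),-1.2))"
```

```text
t: 42.38
tool_pos: [0.5202, -0.1723, 0.093]
tool_rot: [-2.244, -2.196, 0.001]
contact_force: [0.4, 0.4, 0.2]
opening: 0.0002
t 42.38 pos [ 0.5202 -0.1723  0.093 ] rot [-2.244e+00 -2.196e+00  1.000e-03] open 0.0002 F [0.4 0.4 0.2] q [-0.46 -0.    1.91  0.    1.24 -0.43]
  turn z -0.1 deg, alt 179.9; shift mm [-8.6 -3.5 23. ]
```

Press down gently until the force rises.

```bash
python3 -m jog '[0,0,0,0.01,0,0,0, 0,0,0,0.006,0,0,0, 0,0,0,0.004,0,0,0, 0,0,0,0.003,0,0,0, 0,0,0,0,0,0,0]'
```

```text
t: 43.0
tool_pos: [0.5208, -0.1725, 0.0708]
tool_rot: [-2.245, -2.197, 0.0]
contact_force: [-0.0, -0.6, -0.0]
opening: -0.0004
```

```bash
python3 -m jog '[0,0,0,0.003,0,0,0, 0,0,0,0.002,0,0,0, 0,0,0,0,0,0,0]'
python3 -c "
from h import *
t=shot('top');b=shot('side')
for p in (t,b): print([(np.round(r['box']),r['p']) for r in ctrl.boxes_of('lid',p)])
for th in (.2,.1,0):
  X=[cw(.116-.163*np.cos(th),s*.135,.07+.163*np.sin(th)) for s in (1,-1)]
  print(th,proj(t,X).round(0).tolist(),proj(b,X).round(0).tolist())
"
```

```text
t: 43.38
tool_pos: [0.5215, -0.1728, 0.0699]
tool_rot: [-2.245, -2.197, 0.001]
contact_force: [-8.8, 3.7, 19.0]
opening: 0.0004
[(array([301., 203., 114.,  71.]), 0.8)]
[(array([306., 214., 105.,  67.]), 0.66)]
0.2 [[244.0, 233.0], [365.0, 236.0]] [[250.0, 203.0], [330.0, 240.0]]
0.1 [[245.0, 235.0], [364.0, 238.0]] [[250.0, 207.0], [329.0, 245.0]]
0 [[245.0, 237.0], [363.0, 240.0]] [[250.0, 211.0], [328.0, 249.0]]
```

```bash
python3 -m jog '[0,0,0,-0.05,0,0,0, 0,0,0,-0.05,0,0,0, 0,0,0,-0.05,0,0,0, 0,0,0,0,0,0,0]'
python3 -c "
from h import *
plan((cw(-.15,.001,.22),-1.2),(cw(-.15,.001,.128),None))
"
```

```text
t: 44.08
tool_pos: [0.5237, -0.1739, 0.2225]
tool_rot: [2.238, 2.19, 0.006]
contact_force: [0.3, -0.1, -0.6]
opening: 0.0001
t 44.08 pos [ 0.5237 -0.1739  0.2225] rot [2.238 2.19  0.006] open 0.0001 F [ 0.3 -0.1 -0.6] q [-0.46 -0.12  1.8   0.    1.45 -0.43]
  turn z -0.0 deg, alt 180.0; shift mm [  69.  -128.1    0.8]
  turn z 0.0 deg, alt 0.0; shift mm [ 0.4 -0.9 92. ]
```

```bash
python3 -m jog '[0,0,-0.045,0,0,0,0, 0,0,-0.045,0,0,0,0, 0,0.02,-0.039,0,0,0,0, 0,0.05,0,0,0,0,0, 0,0,0,0.045,0,0,0, 0,0,0,0.045,0,0,0, 0,0,0,0,0,0,0]'
python3 -c "
from h import *
plan((cw(-.15,.001,.128),-1.2))
a=shot('top');b=shot('side')
for p in (a,b):
  for k in('loop_tab','lever_tip','keeper_seat'): print(k,[(np.round(r['box'],1),round(r['p'],2)) for r in ctrl.boxes_of(k,p)])
cv2.imwrite('pics/ts7.png',np.hstack([cv2.resize(a['image'][190:270,250:350],None,fx=3.9,fy=3.9,interpolation=2),cv2.resize(b['image'][190:270,230:330],None,fx=3.9,fy=3.9,interpolation=2)]))"
```

```text
t: 44.95
tool_pos: [0.3901, -0.0981, 0.1214]
tool_rot: [-2.239, -2.191, 0.006]
contact_force: [-0.6, -0.3, -0.1]
opening: 0.0
t 44.95 pos [ 0.3901 -0.0981  0.1214] rot [-2.239 -2.191  0.006] open 0.0 F [-0.6 -0.3 -0.1] q [-0.43 -0.43  2.22 -0.    1.36 -0.41]
  turn z -0.0 deg, alt 180.0; shift mm [-3.9  7.  -6.7]
loop_tab []
lever_tip [(array([302. , 203.3, 115.4,  70. ]), 0.23)]
keeper_seat []
loop_tab [(array([279.5, 226.1,  12.2,   5.1]), 0.49)]
lever_tip [(array([282.9, 220.4,  15.4,  14.6]), 0.74), (array([376.1, 302.4,  20. ,  22.2]), 0.2)]
keeper_seat []
```

View pics/ts7.png

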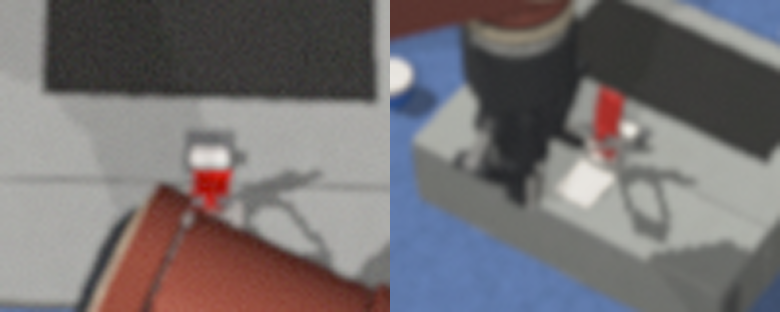

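```bash
python3 -m jog '[0,-0.004,0.016,-0.002,0,0,0, 0,0,0.016,-0.002,0,0,0, 0,0,0.012,-0.006,0,0,0, 0,0,0.013,-0.007,0,0,0, 0,0,0.01,-0.006,0,0,0, 0,0,0.01,-0.005,0,0,0, 0,0,0,0,0,0,0]'
python3 -c "
from h import *
plan((cw(-.08,.001,.150),-1.2))
b=shot('side')
for k in('loop_tab','lever_tip'): print(k,[(np.round(r['box'],1),round(r['p'],2)) for r in ctrl.boxes_of(k,b)])
for s in (2.3,1.9,1.57,1.2,.5,-.4): print(s,proj(b,cw(-.0615+.058*np.cos(s),0,.102+.058*np.sin(s))).round(1))"
```

```text
t: 46.22
tool_pos: [0.4712, -0.1056, 0.1547]
tool_rot: [2.245, 2.197, 0.001]
contact_force: [0.3, 0.6, 0.4]
opening: -0.0001
t 46.23 pos [ 0.4712 -0.1056  0.1547] rot [2.245e+00 2.197e+00 1.000e-03] open -0.0001 F [0.3 0.6 0.4] q [-0.37 -0.24  2.01  0.    1.36 -0.35]
  turn z -0.0 deg, alt 180.0; shift mm [ 1.8 -4.2  4.7]
loop_tab []
lever_tip [(array([284.6, 220.9,  14.8,  14.1]), 0.49)]
2.3 [[277.2 223.1]]
1.9 [[281.2 215.7]]
1.57 [[284.9 210.7]]
1.2 [[289.1 207.1]]
0.5 [[294.8 207.2]]
-0.4 [[295.1 218.6]]
```

Continue past upright.

```bash
python3 -m jog '[0,0,0.01,-0.002,0,0,0, 0,0,0.01,0,0,0,0, 0,0,0.01,0,0,0,0, 0,0,0.008,0,0,0,0, 0,0,0,0,0,0,0, 0,0,-0.03,-0.01,0,0,0, 0,0,-0.04,-0.01,0,0,0, 0,0,-0.04,0,0,0,0, 0,0,0,0,0,0,0]'
python3 -c "
from h import *
plan((cw(-.08,.001,.150),-1.2))
a=shot('top');b=shot('side')
for p in (a,b):
  for k in('loop_tab','lever_tip'): print(k,[(np.round(r['box'],1),round(r['p'],2)) for r in ctrl.boxes_of(k,p)])
cv2.imwrite('pics/ts8.png',np.hstack([cv2.resize(a['image'][190:270,250:350],None,fx=3.9,fy=3.9,interpolation=2),cv2.resize(b['image'][190:270,230:330],None,fx=3.9,fy=3.9,interpolation=2)]))"
```

```text
t: 47.5
tool_pos: [0.3968, -0.1037, 0.1757]
tool_rot: [2.246, 2.195, 0.0]
contact_force: [0.9, 0.0, 0.4]
opening: 0.0
t 47.5 pos [ 0.3968 -0.1037  0.1757] rot [2.246 2.195 0.   ] open 0.0 F [0.9 0.  0.4] q [-0.44 -0.47  2.15 -0.    1.46 -0.41]
  turn z -0.1 deg, alt 179.9; shift mm [ 1.4 70.2 25.8]
loop_tab [(array([304.5, 230.6,  15.3,  12.5]), 0.39), (array([307.1, 230.4,  17.5,  10.1]), 0.18)]
lever_tip [(array([306.2, 230.2,  15.8,  16.6]), 0.67)]
loop_tab [(array([287.9, 222.6,   6.1,  14.9]), 0.49)]
lever_tip [(array([288.9, 221.8,  17.2,  17. ]), 0.66)]
```

View pics/ts8.png

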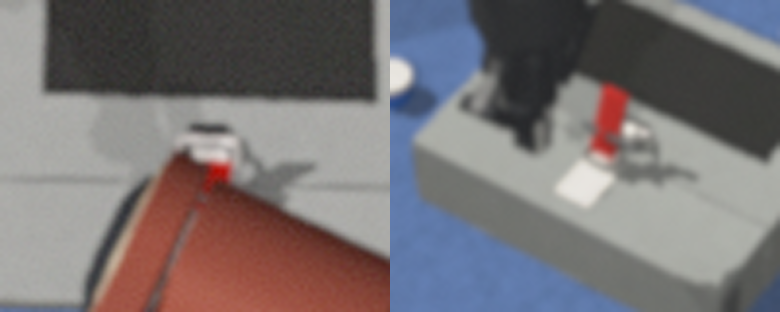

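```bash
python3 -c "
from h import *
a=shot('top');b=shot('side')
X=atz(a,(303.3,223.3),.078);d=X[:2]-CASE[:2];print('tab local',d)
w=[(cw(-.012,.0015,.22),-1.2),(cw(-.012,.0015,.118),None)]
h=.013;r=.044;L=[]
for t in [1.9,1.7,1.5,1.3,1.1,.9,.7,.5,.3,.15,0]:
    c=np.array([-.062-r*np.cos(t)+.003*np.sin(t)+h,.084+min(r*np.sin(t),.038)+.003*np.cos(t)]);L.append((t,c.round(4).tolist()))
    w.append((cw(c[0],.0015,c[1]),None))
print(L);plan(*w)"
```

```text
tab local [-0.01355317  0.00295756]
[(1.9, [-0.0319, 0.121]), (1.7, [-0.0404, 0.1216]), (1.5, [-0.0491, 0.1222]), (1.3, [-0.0579, 0.1228]), (1.1, [-0.0663, 0.1234]), (0.9, [-0.074, 0.1203]), (0.7, [-0.0807, 0.1146]), (0.5, [-0.0862, 0.1077]), (0.3, [-0.0901, 0.0999]), (0.15, [-0.0921, 0.0935]), (0, [-0.093, 0.087])]
t 47.9 pos [ 0.3988 -0.1039  0.176 ] rot [-2.245 -2.197  0.   ] open -0.0001 F [ 0.2 -0.3 -0.3] q [-0.44 -0.46  2.15  0.    1.46 -0.41]
  turn z -0.0 deg, alt 180.0; shift mm [  2.1 136.2 -44.1]
  turn z 0.0 deg, alt 0.0; shift mm [-0.00e+00  1.00e-01  1.02e+02]
  turn z 0.0 deg, alt 0.0; shift mm [  0.  -19.9  -3. ]
  turn z 0.0 deg, alt 0.0; shift mm [ 0.  -8.4 -0.6]
  turn z 0.0 deg, alt 0.0; shift mm [ 0.  -8.8 -0.6]
  turn z 0.0 deg, alt 0.0; shift mm [ 0.  -8.8 -0.6]
  turn z 0.0 deg, alt 0.0; shift mm [ 0.  -8.4 -0.6]
  turn z 0.0 deg, alt 0.0; shift mm [ 0.  -7.7  3. ]
  turn z 0.0 deg, alt 0.0; shift mm [ 0.  -6.7  5.7]
  turn z 0.0 deg, alt 0.0; shift mm [-0.  -5.5  6.9]
  turn z 0.0 deg, alt 0.0; shift mm [-0.  -4.   7.9]
  turn z 0.0 deg, alt 0.0; shift mm [-0.  -1.9  6.3]
  turn z 0.0 deg, alt 0.0; shift mm [-0.  -0.9  6.5]
```

```bash
python3 -m jog '[0,0.002,0,-0.045,0,0,0, 0,0,0.05,0,0,0,0, 0,0,0.05,0,0,0,0, 0,0,0.038,0,0,0,0, 0,0,0,0,0,0,0, 0,0,0,0.05,0,0,0, 0,0,0,0.035,0,0,0, 0,0,0,0.015,0,0,0, 0,0,0,0,0,0,0]'
python3 -c "
from h import *
plan((cw(-.012,.0015,.118),-1.2))"
```

```text
t: 49.02
tool_pos: [0.5356, -0.1047, 0.1204]
tool_rot: [-2.245, -2.196, 0.001]
contact_force: [-0.7, -0.6, 0.4]
opening: -0.0001
t 49.02 pos [ 0.5356 -0.1047  0.1204] rot [-2.245e+00 -2.196e+00  1.000e-03] open -0.0001 F [-0.7 -0.6  0.4] q [-0.33 -0.04  1.9  -0.    1.29 -0.31]
  turn z -0.1 deg, alt 179.9; shift mm [ 0.1 -0.6  2.4]
```

```bash
python3 -m jog '[0,0,-0.012,0,0,0,0, 0,0,-0.008,-0.001,0,0,0, 0,0,-0.008,0,0,0,0, 0,0,-0.009,0,0,0,0, 0,0,-0.009,0,0,0,0, 0,0,0,0,0,0,0, 0,0,0,0,0,0,0, 0,0,0,0,0,0,0]'
python3 -c "
from h import *
plan((cw(-.058,.0015,.1228),-1.2))
a=shot('top');b=shot('side')
for p in (a,b):
  for k in('loop_tab','lever_tip'): print(k,[(np.round(r['box'],1),round(r['p'],2)) for r in ctrl.boxes_of(k,p)])
for t in (1.8,1.5,1.2,.9): print(t,proj(b,cw(-.062-.052*np.cos(t),0,.084+.052*np.sin(t))).round(1),proj(a,cw(-.062-.052*np.cos(t),0,.084+.052*np.sin(t))).round(1))
cv2.imwrite('pics/ts9.png',np.hstack([cv2.resize(a['image'][190:270,250:350],None,fx=3.9,fy=3.9,interpolation=2),cv2.resize(b['image'][190:270,230:330],None,fx=3.9,fy=3.9,interpolation=2)]))"
```

```text
t: 50.02
tool_pos: [0.4901, -0.1037, 0.1216]
tool_rot: [-2.245, -2.196, 0.001]
contact_force: [1.4, 0.7, 0.2]
opening: 0.0
t 50.02 pos [ 0.4901 -0.1037  0.1216] rot [-2.245e+00 -2.196e+00  1.000e-03] open 0.0 F [1.4 0.7 0.2] q [-0.36 -0.15  2.    0.    1.3  -0.34]
  turn z -0.0 deg, alt 180.0; shift mm [ 0.  -1.1 -1.2]
loop_tab []
lever_tip []
loop_tab []
lever_tip [(array([287.1, 225.4,  17. ,  10.7]), 0.61), (array([303.1, 219.8, 104.9,  55.4]), 0.5)]
1.8 [[287.2 214.5]] [[305.6 235.4]]
1.5 [[284.2 217.6]] [[305.5 242.4]]
1.2 [[281.2 221.8]] [[305.4 249.6]]
0.9 [[278.5 226.8]] [[305.1 256.2]]
```

View pics/ts9.png

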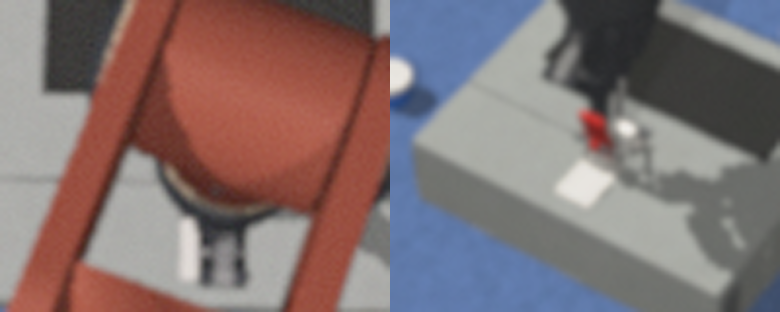

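```bash
python3 -m jog '[0,0,0.004,0,0,0,0, 0,0,0,-0.05,0,0,0, 0,0,0.02,-0.05,0,0,0, 0,0,0.06,-0.03,0,0,0, 0,0,0.06,0,0,0,0, 0,0.05,0,0,0,0,0, 0,0.05,0,0,0,0,0, 0,0.05,0,0,0,0,0, 0,0,0,0,0,0,0]'
python3 -c "
from h import *
plan()
a=shot('top');b=shot('side')
for p in (a,b):
  for k in('loop_tab','lever_tip'): print(k,[(np.round(r['box'],1),round(r['p'],2)) for r in ctrl.boxes_of(k,p)])
for s in (1.3,0,-.4): print(s,proj(a,cw(-.0717+.058*np.cos(s),.002,.099+.058*np.sin(s))).round(1),proj(b,cw(-.0717+.058*np.cos(s),.002,.099+.058*np.sin(s))).round(1))
cv2.imwrite('pics/ts10.png',np.hstack([cv2.resize(a['image'][205:265,280:330],None,fx=7.5,fy=7.5,interpolation=2),cv2.resize(b['image'][195:255,260:310],None,fx=7.5,fy=7.5,interpolation=2)]))"
```

```text
t: 51.45
tool_pos: [0.6336, 0.0461, 0.2498]
tool_rot: [-2.24, -2.202, -0.0]
contact_force: [-0.8, -0.0, -0.4]
opening: 0.0001
t 51.45 pos [0.6336 0.0461 0.2498] rot [-2.24  -2.202 -0.   ] open 0.0001 F [-0.8 -0.  -0.4] q [-0.04  0.07  1.57  0.    1.51 -0.03]
loop_tab [(array([302.4, 235.6,  21. ,  16. ]), 0.54)]
lever_tip [(array([305.1, 237.8,  18.4,  24. ]), 0.45)]
loop_tab []
lever_tip [(array([284.3, 223.6,  11.4,  12.1]), 0.59)]
1.3 [[305.2 236.7]] [[285.4 210.5]]
0 [[304.1 221.7]] [[293.5 215. ]]
-0.4 [[303.5 225.4]] [[292.6 221.2]]
```

View pics/ts10.png

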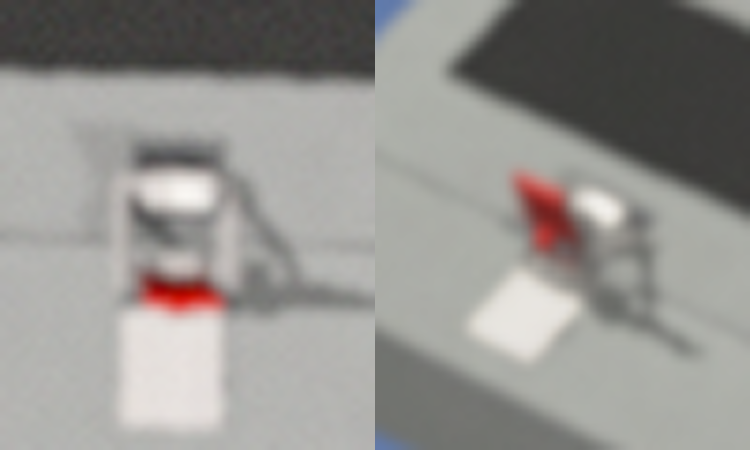

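```bash
python3 -c "
from h import *
plan((cw(-.043,.0015,.25),-1.2),(cw(-.043,.0015,.124),None))"
python3 -m jog '[0,-0.05,0,0,0,0,0, 0,-0.05,0,0,0,0,0, 0,-0.05,0,0,0,0,0, 0,0,-0.045,0,0,0,0, 0,0,-0.045,0,0,0,0, 0,0,-0.038,0,0,0,0, 0,0,0,0,0,0,0]'
python3 -c "
from h import *
plan((cw(-.043,.0015,.25),-1.2),(cw(-.043,.0015,.124),None))"
```

```text
t 51.75 pos [0.6336 0.0417 0.25  ] rot [ 2.247  2.195 -0.   ] open -0.0002 F [ 0.1  1.6 -0.3] q [-0.05  0.07  1.57 -0.    1.51 -0.03]
  turn z -0.2 deg, alt 179.8; shift mm [-148.4 -126.5   -0. ]
  turn z 0.0 deg, alt 0.0; shift mm [  0.   0. 126.]
t: 52.62
tool_pos: [0.5006, -0.1049, 0.25]
tool_rot: [2.248, 2.194, 0.0]
contact_force: [0.6, 0.2, -0.4]
opening: 0.0001
t 52.62 pos [ 0.5006 -0.1049  0.25  ] rot [2.248 2.194 0.   ] open 0.0001 F [ 0.6  0.2 -0.4] q [-0.35 -0.23  1.85 -0.    1.52 -0.33]
  turn z -0.2 deg, alt 179.8; shift mm [ 1.   3.4 -0. ]
  turn z 0.0 deg, alt 0.0; shift mm [ 0.00e+00 -1.00e-01  1.26e+02]
```

```bash
python3 -m jog '[0,0.001,0.003,0.05,0,0,0, 0,0,0,0.05,0,0,0, 0,0,0,0.026,0,0,0, 0,0,-0.009,0,0,0,0, 0,0,-0.009,0,0,0,0, 0,0,-0.009,0,0,0,0, 0,0,-0.008,0.003,0,0,0, 0,0,-0.007,0.006,0,0,0, 0,0,0,0,0,0,0]'
python3 -c "
from h import *
plan((cw(-.0807,.0015,.1146),-1.2))"
```

```text
t: 53.75
tool_pos: [0.4623, -0.1023, 0.1146]
tool_rot: [-2.245, -2.196, 0.002]
contact_force: [-0.0, 0.1, -0.4]
opening: -0.0002
t 53.75 pos [ 0.4623 -0.1023  0.1146] rot [-2.245e+00 -2.196e+00  2.000e-03] open -0.0002 F [-0.   0.1 -0.4] q [-0.37 -0.22  2.07 -0.    1.29 -0.35]
  turn z -0.1 deg, alt 179.9; shift mm [-0.8  4.1 -0. ]
```

```bash
python3 -m jog '[0,0,-0.002,0.006,0,0,0, 0,0,-0.003,0.006,0,0,0, 0,0,0,0,0,0,0]'; python3 -c "
from h import *
plan((cw(-.0807,.0015,.1146),-1.2))
b=shot('side')
for k in('loop_tab','lever_tip'): print(k,[(np.round(r['box'],1),round(r['p'],2)) for r in ctrl.boxes_of(k,b)])
im=b['image'].astype(int);m=(im[...,2]>120)&(im[...,1]<90)&(im[...,0]<90);m[:205]=0;m[240:]=0;m[:,:255]=0;m[:,310:]=0
y,x=np.nonzero(m);print(len(x),x.min(),x.max(),y.min(),y.max())
for t in (1.2,.9,.6,.3,0): print(t,proj(b,[cw(-.062-.052*np.cos(t),s*.011,.084+.052*np.sin(t)) for s in(1,-1)]).round(1).tolist())"
```

```text
t: 54.12
tool_pos: [0.4571, -0.1017, 0.1014]
tool_rot: [-2.244, -2.195, 0.002]
contact_force: [0.3, 0.2, -0.1]
opening: -0.0
t 54.12 pos [ 0.4571 -0.1017  0.1014] rot [-2.244e+00 -2.195e+00  2.000e-03] open -0.0 F [ 0.3  0.2 -0.1] q [-0.38 -0.21  2.09  0.    1.27 -0.36]
  turn z -0.1 deg, alt 179.9; shift mm [ -1.3   9.2 -13.2]
loop_tab []
lever_tip [(array([280. , 231.6,  15.2,   3.3]), 0.68), (array([293.9, 224.5,   3.4,  10.2]), 0.34)]
28 274 285 227 235
1.2 [[277.9, 220.3], [284.5, 223.4]]
0.9 [[275.2, 225.2], [281.8, 228.4]]
0.6 [[273.2, 230.3], [279.8, 233.5]]
0.3 [[271.9, 235.2], [278.5, 238.4]]
0 [[271.6, 239.3], [278.1, 242.5]]
```

```bash
python3 -m jog '[0,-0.001,-0.004,0.006,0,0,0, 0,0,-0.002,0.006,0,0,0, 0,0,-0.001,0.006,0,0,0, 0,0,0,0.003,0,0,0, 0,0,0,0,0,0,0]'; python3 -c "
from h import *
plan((cw(-.0807,.0015,.1146),-1.2))
b=shot('side')
im=b['image'].astype(int);m=(im[...,2]>120)&(im[...,1]<90)&(im[...,0]<90);m[:205]=0;m[250:]=0;m[:,:255]=0;m[:,310:]=0
y,x=np.nonzero(m);print(len(x),x.min(),x.max(),y.min(),y.max())"
```

```text
t: 54.9
tool_pos: [0.4515, -0.1031, 0.0862]
tool_rot: [-2.243, -2.196, 0.002]
contact_force: [-13.4, 4.9, 27.4]
opening: -0.0003
t 54.9 pos [ 0.4515 -0.1031  0.0862] rot [-2.243e+00 -2.196e+00  2.000e-03] open -0.0003 F [-13.4   4.9  27.4] q [-0.39 -0.21  2.11 -0.    1.24 -0.36]
  turn z -0.0 deg, alt 180.0; shift mm [  0.3  14.8 -28.4]
49 273 286 226 241
```

```bash
python3 -m jog '[0,0,0,-0.05,0,0,0, 0,0,0,-0.05,0,0,0, 0,0,0,-0.05,0,0,0, 0,0.05,0,0,0,0,0, 0,0.05,0,0,0,0,0, 0,0.05,0,0,0,0,0, 0,0.05,0,0,0,0,0, 0,0.05,0,0,0,0,0, 0,0,0,0,0,0,0]'; python3 -c "
from h import *
plan()
a=shot('top');b=shot('side')
for p in (a,b):
  for k in('loop_tab','lever_tip'): print(k,[(np.round(r['box'],1),round(r['p'],2)) for r in ctrl.boxes_of(k,p)])
for t in (.5,0): print(t,[proj(p,cw(-.062-.052*np.cos(t),.0015,.084+.052*np.sin(t))).round(1).tolist() for p in (a,b)])
cv2.imwrite('pics/ts11.png',np.hstack([cv2.resize(a['image'][200:270,275:335],None,fx=6.4,fy=6.4,interpolation=2),cv2.resize(b['image'][190:260,255:315],None,fx=6.4,fy=6.4,interpolation=2)]))"
```

```text
t: 56.08
tool_pos: [0.4562, 0.1495, 0.2314]
tool_rot: [-2.239, -2.202, 0.001]
contact_force: [0.2, 0.1, 1.1]
opening: -0.0002
t 56.08 pos [0.4562 0.1495 0.2314] rot [-2.239e+00 -2.202e+00  1.000e-03] open -0.0002 F [0.2 0.1 1.1] q [ 0.16 -0.31  1.94  0.    1.51  0.18]
loop_tab [(array([300.9, 235.9,  14.5,  25.3]), 0.63)]
lever_tip [(array([303.5, 244.9,  16. ,  43.7]), 0.82)]
loop_tab [(array([294.6, 224.7,   0.5,   1.5]), 0.58)]
lever_tip [(array([294.8, 230.1, 119.7,  97.4]), 0.74), (array([284.6, 230.8,  27.4,  20.7]), 0.55)]
0.5 [[[303.9, 263.0]], [[275.5, 233.4]]]
0 [[[303.3, 266.9]], [[274.4, 240.7]]]
```

View pics/ts11.png

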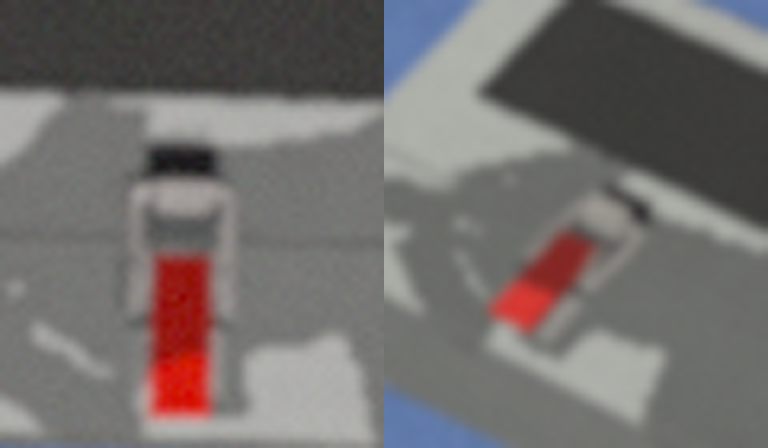

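```bash
python3 -c "
from h import *
print(ctrl.finish_job())"
```

```text
the job is handed in; nothing more can be done
None
```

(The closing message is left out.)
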